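# Unstack the histology supplies into their colour-coded trays

### The job

Take the stack of supplies in the middle of the lab bench apart and set each item the right way up in the tray of its own colour: the red and the green tissue cassette, the yellow carton and the blue slide box. Each must lie flat on its tray's floor, in the middle and lined up lengthwise with the tray (either way round), and stay there; tip none of them over on the way, and leave the small amber bottle and the steel weight standing where they are.

Things in the scene. Friction and masses are not known exactly. Their poses are not given: they have to be found in the camera images.
- red_cassette: tissue cassette with its paraffin block, 16 mm tall in all: red plastic cassette 40 (own x) x 28 (own y) x 7 mm, with dark slots and a white end strip on top, over a white paraffin block 30 x 24 x 9 mm that it rests on. Origin: centre of the underside (of the paraffin), z up. At the start it lies on the yellow carton, end to end with the green cassette (about 7 mm between them, which of the two is at which end varies), long axis about along the carton's. About 25 g.
- green_cassette: tissue cassette with its paraffin block, 16 mm tall in all: green plastic cassette 40 (own x) x 28 (own y) x 7 mm, with dark slots and a white end strip on top, over a white paraffin block 30 x 24 x 9 mm that it rests on. Origin: centre of the underside (of the paraffin), z up. At the start it lies on the yellow carton, end to end with the red cassette (about 7 mm between them, which of the two is at which end varies), long axis about along the carton's. About 25 g.
- carton: yellow closed carton 96 (own x) x 50 (own y) x 28 mm with a white label on one long side, rigid, about 150 g. Origin: centre of the underside, z up. At the start it lies on the blue slide box, long axes nearly along one another, carrying both cassettes.
- slide_box: blue closed slide box 112 (own x) x 66 (own y) x 34 mm, about 220 g. Origin: centre of the underside, z up. At the start it stands on the bench as the bottom of the stack; its rim shows 8 mm all round the carton.
- red_tray: shallow red tray fixed to the bench, place of the red cassette: outside 66 (own x) x 56 (own y) mm, floor 2 mm thick, rim 3 mm wide and 6 mm high. Origin: centre of the underside on the bench, z up. Its long axis is its own x.
- green_tray: shallow green tray fixed to the bench, place of the green cassette: outside 66 (own x) x 56 (own y) mm, floor 2 mm thick, rim 3 mm wide and 6 mm high. Origin: centre of the underside on the bench, z up. Its long axis is its own x.
- yellow_tray: shallow yellow tray fixed to the bench, place of the yellow carton: outside 128 (own x) x 82 (own y) mm, floor 2 mm thick, rim 3 mm wide and 6 mm high. Origin: centre of the underside on the bench, z up. Its long axis is its own x.
- blue_tray: shallow blue tray fixed to the bench, place of the blue slide box: outside 144 (own x) x 98 (own y) mm, floor 2 mm thick, rim 3 mm wide and 6 mm high. Origin: centre of the underside on the bench, z up. Its long axis is its own x.
- amber_bottle: bystander: small amber bottle with white cap, 28 mm across, 58 mm tall, standing loose on the bench between the stack and the trays. Origin: centre of its underside.
- grey_weight: bystander: small steel knobbed weight, 30 mm across, 53 mm tall, standing loose on the bench between the stack and the trays. Origin: centre of its underside.
Things that resemble listed ones, but are neither listed nor needed, are in the scene too. Several things have the shape of the slide_box; the one meant has the colours described above. Of the things shaped like the green_cassette, the green one is meant.

How it is judged:
By the outcome, as a careful person would: the job done as asked, in the order asked, and still so for the second after the job is handed in, with the robot touching nothing.
It also fails if it takes over 112 s, if anything falls off the work surface, if the arm or the gripper's body presses on something with over 40 N, if the wrist force passes 120 N, or if a joint passes its speed limit or range.

### The arm

A 6-joint arm with a two-finger parallel gripper is mounted at the origin on the work surface. World frame = base frame: x ahead of the robot, y to its left, z up, the work surface at z = 0. Lengths are in m, angles in rad, forces in N, time in s.
With the tool pointing down it reaches from about 0.25 to 0.85 m from the base axis. Payload 12.5 kg.
Tool frame: the origin (TCP) lies at the very end of the fingers, on their centre line; the grasp point (between the pads) lies 19 mm behind it; z points along the fingers, y is the line along which they close (so a half turn about z gives the same grasp; the last joint's range is limited). The gripper opens to 93 mm and grips with 3 to 60 N. Pads are 15 mm wide; open, the fingers measure 128 mm over their backs; the gripper's body (75 mm by 188 mm) begins 65 mm behind the grasp point.
Start: joints at [1.181, 0.351, 1.652, -0, 1.139, -0.085], TCP at [0.165, 0.525, 0.197] pointing down, gripper open.
Joint ranges: [-2.75, 2.75], [-0.79, 2.1], [0.01, 2.65], [-1.57, 4.71], [0.07, 3.14], [-2.87, 2.87]. Speed limits (rad/s): [2.22, 2.22, 2.79, 3.14, 3.14, 3.14].

### API

Orientations are given as a rotation vector (axis times angle).
In Python, from cell import manip gives the robot as it stands.
- The arm moves only by the tool step_arm, never from a script. Its argument "series" is a list of rows, each an object of numbers: "x", "y", "z": the shift along the world's x, y, z in units of 0.03 m (1.0 is 0.03 m); "ax", "ay", "az": the turn, a rotation vector about the world's x, y, z in units of 6 degrees (1.0 is 6 degrees). A call has 1 to 10 rows; each row shifts and turns the commanded pose from where the row before left it; what a row does not reach is not made up. A row lasts 1/12 s, in which the tool goes at most 41.7 mm and 7.16 degrees, less where a joint would pass 70% of its speed; a pose out of reach is approached as far as the arm can. A call with a number of a shift or a turn outside -1 to 1 is refused whole. A call with a gripper value outside its range is refused whole. "fingers" is the closure, from 0 (fully open) to 1 (shut), set as the call begins (left out, the last holds). The fingers move at their own pace and stop on an object; "grip_force" is the grip in N (left out, the last holds). Time passes only in rows, so rows that do not move let the fingers close. It gives the time, the measured TCP pose, the force, the opening and the grip force at its end, in the units of the state.
- manip.state(): the state, without advancing time (a new reading comes with each control period).
- manip.read_camera(name): name is "scene" or "top" or "wrist"; returns a dict with "image" (420x560x3 uint8, red, green, blue), "z_map" (420x560 float32, m along the optical axis (not along the pixel's ray), 0 where there is no reading), "mtx" (3x3 intrinsics, pixels), "extrinsics" (4x4, takes a point from camera to world coordinates). Camera axes: x right, y down, z forward; pixel columns grow to the right and rows downward; lengths in m; the calibration is good to about 2 mm. The wrist camera is an equidistant fisheye: a pixel r from the principal point sees the ray r / f radians off the axis. A picture is of the moment at which its call begins.
- manip.hand_in(): hands the job in; it is judged then, once.
Trained networks look in the newest picture that a camera, given by its name, has taken for a name from the list of things; names that differ only in an ending like _2 or _b are one class to them, and where a whole thing is asked for, a point or a joint stands for the part that bears it (a point fixed in the world has none). Each returns a list of dicts, best first, with "p" (0 to 1); they miss things now and then, are a little off and sometimes report something else, mostly with a low value. They report only what shows in the picture. A call takes as long as a camera call. They do not tell look-alikes from the thing itself.
- manip.silhouettes(camera, target): "mask" (420x560 bool, what is visible of it) and "rect" ([left, top, width, height] in pixels, round what is visible of it).
The state is a dict: "time": time; "joint_pos": joint angles; "joint_velocities": joint speeds; "tau": joint torques, N m; "ee_pos": TCP position; "eef_rot": TCP orientation; "contact_force": force on the tool from outside, world axes, zero at the start; "torque": the same for the moment, N m; "finger_gap": finger opening in m; "grip_force": force on a finger pad.
Only numpy, scipy, OpenCV 4.12 (cv2) and the standard library are available. Lean on these libraries where they do the work, as an engineer would, in place of code of your own. Each camera call takes 0.05 s, during which the arm holds its last target. There are 200 camera calls.

## Working session

There is one attempt and no reset: what is moved stays moved. The work goes in short steps, Python scripts to look and compute and a tool call to move; the robot and the scene stay as the last step left them, time stands still between calls to the robot, and variables do not carry over. Pictures are saved under pics/ and viewed, at most 14 in all, crops included, and the job is handed in when it is done.

Besides the shell and the picture viewer there is one more tool, called after "Call:" by a JSON object that holds its "op" and its "data", one argument or row to a line. step_arm: Moves the arm, as the interface text tells. Shifts and turns lie within -1 to 1; 1 stands for 0.03 m of shift or 6 degrees of turn. Its arguments: {"type":"object","properties":{"series":{"type":"array"},"fingers":{"type":"number"},"grip_force":{"type":"number"}},"required":["series"]}

```bash
ls; mkdir -p pics; python3 - <<'E'
from cell import manip
import cv2,numpy as np
s=manip.state();print({k:np.round(v,3).tolist() for k,v in s.items()})
for n in("top","scene"):
    c=manip.read_camera(n);cv2.imwrite(f"pics/{n}0.png",c["image"][:,:,::-1]);np.savez(f"{n}0.npz",**c)
    print(n,c["mtx"].tolist(),np.round(c["extrinsics"],3).tolist())
E
```

```text
pics
{'time': 0.0, 'joint_pos': [1.181, 0.351, 1.652, 0.0, 1.139, -0.085], 'joint_velocities': [-0.0, 0.002, -0.001, -0.0, 0.001, -0.0], 'tau': [0.002, -49.733, -28.526, 0.07, 0.026, -0.0], 'ee_pos': [0.165, 0.524, 0.196], 'eef_rot': [-0.477, -3.105, 0.002], 'contact_force': [-0.431, 0.047, 0.218], 'torque': [-0.003, -0.036, -0.025], 'grip_force': 0.0, 'finger_gap': 0.093}
top [[431.7059335214684, 0.0, 276.52509190972256], [0.0, 431.7059335214684, 208.80498187416785], [0.0, 0.0, 1.0]] [[-0.016, -0.998, 0.059, 0.499], [-1.0, 0.016, -0.0, -0.009], [-0.001, -0.059, -0.998, 1.09], [0.0, 0.0, 0.0, 1.0]]
scene [[423.05786486072117, 0.0, 276.5976743591406], [0.0, 423.05786486072117, 204.06297877439772], [0.0, 0.0, 1.0]] [[-0.246, 0.765, -0.596, 1.052], [0.969, 0.203, -0.139, 0.126], [0.014, -0.612, -0.791, 0.739], [0.0, 0.0, 0.0, 1.0]]
```

View pics/top0.png

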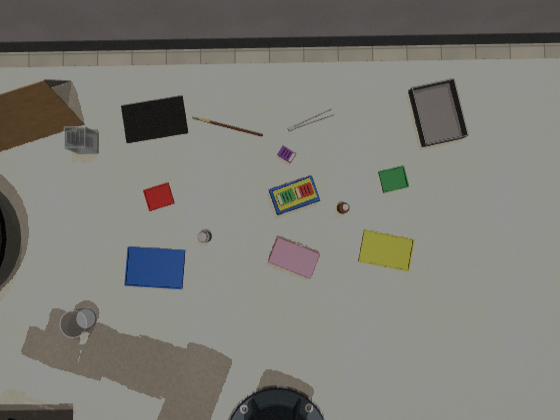

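View pics/scene0.png

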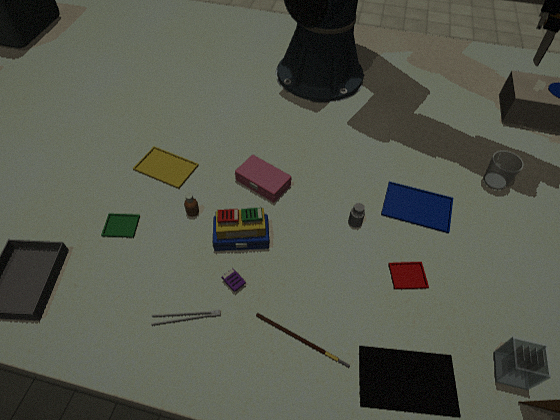

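The top view shows the stack at (295,195), with red over its right half and green over its left. The trays are at red (159,197), blue (155,268), yellow (386,250) and green (394,179). The bottle is at (343,208), the weight at (204,237), and a pink look-alike box at (294,257).

```bash
cat > h.py <<'E'
import numpy as np,cv2
HUE=dict(red=[(0,8),(172,180)],green=[(50,85)],yellow=[(22,35)],blue=[(105,125)])
def world(c):
    z=c["z_map"];K=c["mtx"];v,u=np.indices(z.shape)
    P=np.stack([(u-K[0,2])/K[0,0]*z,(v-K[1,2])/K[1,1]*z,z],-1)
    T=c["extrinsics"];return P@T[:3,:3].T+T[:3,3]
def cmask(img,col,smin=110,vmin=50):
    h=cv2.cvtColor(img,cv2.COLOR_RGB2HSV)
    m=np.zeros(h.shape[:2],bool)
    for a,b in HUE[col]: m|=(h[...,0]>=a)&(h[...,0]<=b)
    return m&(h[...,1]>=smin)&(h[...,2]>=vmin)
def rect(xy):
    (cx,cy),(w,h),a=cv2.minAreaRect((xy*1000).astype(np.float32))
    if w<h: w,h,a=h,w,a+90
    a=(a+90)%180-90
    return np.round([cx,cy,w,h,a],1)   # mm, deg of long axis
E
python3 - <<'E'
from h import *
c=np.load("top0.npz");W=world(c);img=c["image"]
def blobs(m,tag):
    n,l,st,ce=cv2.connectedComponentsWithStats(m.astype(np.uint8),connectivity=8)
    for i in range(1,n):
        if st[i,4]<40: continue
        p=W[l==i];print(tag,np.round(ce[i]),st[i,4],rect(p[:,:2]),"z",np.round(np.percentile(p[:,2],[5,50,95])*1000,1))
for col in HUE: blobs(cmask(img,col),col)
v,u=np.indices(W.shape[:2])
st=(abs(u-295)<30)&(abs(v-195)<26)
for lo,hi in((.025,.045),(.052,.068),(.071,.09),(.015,.1)): 
    p=W[st&(W[...,2]>lo)&(W[...,2]<hi)];print(lo,len(p),rect(p[:,:2]))
for nm,(a,b) in dict(amber=(343,208),weight=(204,237),pink=(294,257),purple=(287,154)).items():
    r=30 if nm=="pink" else 13
    p=W[(abs(u-a)<r)&(abs(v-b)<r)&(W[...,2]>.01)];print(nm,len(p),rect(p[:,:2]),p[:,2].max())
print("bench z",np.median(W[180:200,230:260,2]))
E
```

```text
red [158. 196.] 584 [572.6 156.2 353.3  76.   78.3] z [-1.7  2.3  7.3]
red [305. 190.] 147 [564.9 -42.7 142.7  36.3 -41.5] z [75.5 78.4 81.5]
green [393. 179.] 533 [ 586.8 -168.8  359.5   58.5  -70.6] z [-0.8  2.6  7.7]
green [288. 196.] 115 [589.7 -35.   30.2  26.7 -69.4] z [75.5 78.4 81.2]
yellow [294. 194.] 407 [580.  -35.6 149.4  80.5 -46.6] z [58.5 62.1 65.7]
yellow [386. 250.] 1656 [ 478.5 -178.8  340.8   80.5   77.7] z [-0.4  2.8  7.3]
blue [293. 197.] 299 [571.5 -52.5 126.3 111.3 -72.5] z [29.5 33.6 37.3]
blue [154. 267.] 2246 [430.3 180.7 387.9 112.3 -86.1] z [-1.4  2.2  6.6]
0.025 382 [597.4 -52.5 112.4  69.5 -73.2]
0.052 430 [596.2 -52.7  96.   50.2 -69.8]
0.071 406 [596.  -52.8  86.   28.9 -71.2]
0.015 1247 [597.2 -52.6 112.2  69.8 -72.6]
amber 118 [540.1 -95.5 189.3  27.3 -73. ] 1.0902281779757683
weight 134 [505.6  88.7 193.6  29.  -85.1] 1.0902281779757683
pink 1290 [444.6 -48.5 114.6  71.5  67.7] 1.0902281779757683
purple 183 [612.4 -13.6 221.6  44.6 -13.7] 1.0902281779757683
bench z 8.052039156525304e-05
```

```bash
cat >> h.py <<'E'
def plane(c,m,z):
    v,u=np.nonzero(m);K=c["mtx"];T=c["extrinsics"]
    d=np.stack([(u-K[0,2])/K[0,0],(v-K[1,2])/K[1,1],np.ones(len(u))],-1)@T[:3,:3].T
    return (T[:3,3]+d*((z-T[2,3])/d[:,2])[:,None])[:,:2]
def yaw(rv):
    R=cv2.Rodrigues(np.array(rv,float))[0]
    return np.degrees(np.arctan2(R[1,1],R[0,1]))  # direction of tool y
E
python3 - <<'E'
from h import *
from cell import manip
c=manip.read_camera("top");img=c["image"];W=world(c)
def big(m,box):
    v,u=np.indices(m.shape);m=m&(abs(u-box[0])<box[2])&(abs(v-box[1])<box[2])
    n,l,st,ce=cv2.connectedComponentsWithStats(m.astype(np.uint8));return l==1+np.argmax(st[1:,4])
for col,b in dict(red=(159,197,35),green=(394,179,35),yellow=(386,250,45),blue=(155,268,45)).items():
    m=big(cmask(img,col,80,30),b);print("tray",col,rect(plane(c,m,.006)), (plane(c,m,.006).mean(0)*1e3).round(1))
    try:
        for s in manip.silhouettes("top",col+"_tray")[:2]: print("   net",round(s["p"],2),s["rect"],rect(plane(c,s["mask"],.006)))
    except Exception as e: print(e)
for t,z in dict(red_cassette=.078,green_cassette=.078,carton=.062,slide_box=.034,amber_bottle=.05,grey_weight=.045).items():
    for s in manip.silhouettes("top",t)[:4]: print(t,round(s["p"],2),s["rect"],rect(plane(c,s["mask"],z)))
E
```

```text
tray red [600.4 288.4  67.3  56.8 -73.4] [600.5 288.4]
   net 0.66 [142.8, 182.6, 32.3, 27.1] [600.6 287.2  67.   57.8 -72.9]
tray green [ 635.2 -305.6   66.1   54.4  -78.4] [ 635.2 -305.6]
   net 0.88 [378.3, 168.0, 30.3, 25.0] [ 636.  -304.8   69.5   56.1  -77.7]
tray yellow [ 455.9 -281.6  129.3   81.9   77.8] [ 455.9 -281.7]
   net 0.67 [360.7, 230.6, 50.2, 41.8] [ 456.6 -282.2  128.1   81.3   77.7]
tray blue [422.2 297.8 144.6  97.3  85.5] [422.1 297.8]
   net 0.78 [124.0, 245.1, 62.5, 45.3] [423.2 298.2 148.1 101.   87. ]
red_cassette 0.56 [293.6, 182.0, 17.5, 16.6] [603.2 -73.6  41.   28.4 -72.5]
green_cassette 0.62 [269.0, 176.8, 51.7, 37.0] [592.3 -51.3 109.7  68.7 -72.5]
green_cassette 0.59 [279.2, 147.5, 14.7, 15.6] [690.9 -32.2  35.3  26.9  44.3]
green_cassette 0.48 [276.5, 190.2, 19.2, 15.5] [587.7 -31.2  39.9  27.3 -70.3]
carton 0.74 [271.6, 178.0, 41.6, 35.3] [596.4 -52.3  96.8  54.  -70.7]
slide_box 0.59 [267.1, 234.3, 52.0, 44.8] [444.3 -48.6 113.5  70.7  67.4]
slide_box 0.58 [268.5, 175.4, 51.8, 38.2] [596.4 -52.5 113.   69.7 -71.9]
amber_bottle 0.46 [335.6, 201.4, 13.7, 9.3] [ 562.9 -168.7   26.7   24.2   89.1]
grey_weight 0.72 [199.8, 233.7, 11.6, 8.0] [498.5 166.9  29.1  24.1  89.1]
```

Call:
{"op": "step_arm", "data": {
  "series": [
    {"x": 0.7,"y": -0.95,"az": -0.46},
    {"x": 0.73,"y": -1,"az": -0.46},
    {"x": 0.73,"y": -1,"az": -0.46},
    {"x": 0.73,"y": -1,"az": -0.46},
    {"x": 0.73,"y": -1,"az": -0.46},
    {"x": 0.73,"y": -1,"az": -0.46},
    {"x": 0.73,"y": -1,"az": -0.46},
    {"x": 0.73,"y": -1,"az": -0.46},
    {"x": 0.73,"y": -1,"az": -0.46},
    {"x": 0.73,"y": -1,"az": -0.46}
  ],
  "fingers": 0,
  "grip_force": 12
}}

```text
invalid input
```

Call:
{"op": "step_arm", "data": {
  "series": [
    {"x": 0.73,"y": -1,"az": -0.46},
    {"x": 0.73,"y": -1,"az": -0.46},
    {"x": 0.73,"y": -1,"az": -0.46},
    {"x": 0.73,"y": -1,"az": -0.46},
    {"x": 0.73,"y": -1,"az": -0.46},
    {"x": 0.73,"y": -1,"az": -0.46},
    {"x": 0.73,"y": -1,"az": -0.46},
    {"x": 0.73,"y": -1,"az": -0.46},
    {"x": 0.73,"y": -1,"az": -0.46},
    {"x": 0.73,"y": -1,"az": -0.46}
  ]
}}

```text
invalid input
```

```bash
cat >> h.py <<'E'
def st():
    from cell import manip
    s=manip.state();print("t",round(s["time"],2),"tcp",np.round(s["ee_pos"]*1000,1) if isinstance(s["ee_pos"],np.ndarray) else np.round(np.array(s["ee_pos"])*1000,1),"rv",np.round(s["eef_rot"],3),"yaw",round(yaw(s["eef_rot"]),2),"gap",round(s["finger_gap"]*1000,1),"F",np.round(s["contact_force"],1),"grip",round(s["grip_force"],1))
    return s
E
python3 - <<'E'
from h import *
from cell import manip
st()
c=manip.read_camera("wrist");cv2.imwrite("pics/w1.png",c["image"][:,:,::-1]);np.savez("w1.npz",**c);print(c["mtx"],c["extrinsics"])
E
```

```text
t 0.65 tcp [165.  524.6 196.5] rv [ 0.477  3.105 -0.   ] yaw 72.54 gap 92.7 F [0.2 0.2 0.3] grip 0.0
[[325.1922621    0.         278.9092443 ]
 [  0.         325.1922621  213.54129195]
 [  0.           0.           1.        ]] [[ 0.30043207  0.91577721  0.26663209  0.09131957]
 [ 0.9538019  -0.28799086 -0.08557566  0.54801276]
 [-0.00158063  0.28002386 -0.95999174  0.38509018]
 [ 0.          0.          0.          1.        ]]
```

Call:
{"op": "step_arm", "data": {
  "series": [
    {"x": 0.7,"y": -0.95,"z": 0,"ax": 0,"ay": 0,"az": -0.46}
  ]
}}

```text
time: 0.78
ee_pos: [0.1845, 0.4985, 0.1965]
eef_rot: [-0.546, -3.093, -0.002]
contact_force: [-0.2, 0.3, -0.4]
finger_gap: 0.0929
grip_force: 0.0
```

Call:
{"op": "step_arm", "data": {
  "series": [
    {"x": 0.73,"y": -0.99,"z": 0,"ax": 0,"ay": 0,"az": -0.46},
    {"x": 0.73,"y": -0.99,"z": 0,"ax": 0,"ay": 0,"az": -0.46},
    {"x": 0.73,"y": -0.99,"z": 0,"ax": 0,"ay": 0,"az": -0.46},
    {"x": 0.73,"y": -0.99,"z": 0,"ax": 0,"ay": 0,"az": -0.46},
    {"x": 0.73,"y": -0.99,"z": 0,"ax": 0,"ay": 0,"az": -0.46},
    {"x": 0.73,"y": -0.99,"z": 0,"ax": 0,"ay": 0,"az": -0.46},
    {"x": 0.73,"y": -0.99,"z": 0,"ax": 0,"ay": 0,"az": -0.46},
    {"x": 0.73,"y": -0.99,"z": 0,"ax": 0,"ay": 0,"az": -0.46},
    {"x": 0.73,"y": -0.99,"z": 0,"ax": 0,"ay": 0,"az": -0.46},
    {"x": 0.73,"y": -0.99,"z": 0,"ax": 0,"ay": 0,"az": -0.46}
  ],
  "fingers": 0,
  "grip_force": 12
}}

```text
time: 1.62
ee_pos: [0.4059, 0.1975, 0.1968]
eef_rot: [1.277, 2.87, 0.001]
contact_force: [0.2, 1.0, 0.7]
finger_gap: 0.0932
grip_force: 0.0
```

Call:
{"op": "step_arm", "data": {
  "series": [
    {"x": 0.73,"y": -0.99,"z": 0,"ax": 0,"ay": 0,"az": -0.46},
    {"x": 0.73,"y": -0.99,"z": 0,"ax": 0,"ay": 0,"az": -0.46},
    {"x": 0.73,"y": -0.99,"z": 0,"ax": 0,"ay": 0,"az": -0.46},
    {"x": 0.73,"y": -0.99,"z": 0,"ax": 0,"ay": 0,"az": -0.46},
    {"x": 0.73,"y": -0.99,"z": 0,"ax": 0,"ay": 0,"az": -0.46},
    {"x": 0.73,"y": -0.99,"z": 0,"ax": 0,"ay": 0,"az": -0.46},
    {"x": 0.73,"y": -0.99,"z": 0,"ax": 0,"ay": 0,"az": -0.46},
    {"x": 0.73,"y": -0.99,"z": 0,"ax": 0,"ay": 0,"az": -0.46},
    {"x": 0.73,"y": -0.99,"z": 0,"ax": 0,"ay": 0,"az": -0.46}
  ]
}}

```text
time: 2.37
ee_pos: [0.6029, -0.0699, 0.1965]
eef_rot: [1.864, 2.528, 0.0]
contact_force: [-0.3, -0.3, -0.3]
finger_gap: 0.0931
grip_force: 0.0
```

```bash
python3 - <<'E'
from h import *
from cell import manip
st()
c=manip.read_camera("wrist");cv2.imwrite("pics/w1.png",c["image"][:,:,::-1]);np.savez("w1.npz",**c)
E
```

```text
t 2.37 tcp [602.9 -69.9 196.5] rv [1.864 2.528 0.   ] yaw 17.19 gap 93.1 F [-0.3 -0.3 -0.3] grip 0.0
```

View pics/w1.png

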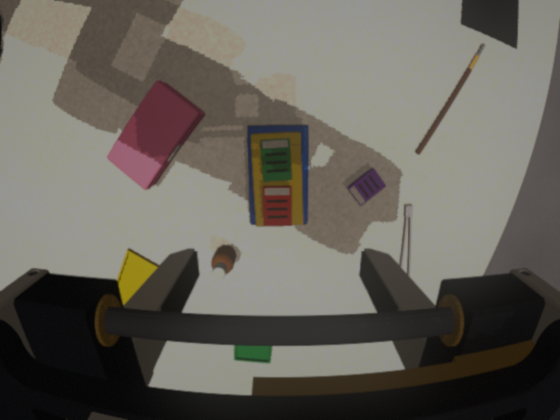

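The wrist view shows the stack upright at (278,175), with green at (276,158), red at (277,206) and the bottle at (222,258). I'll measure it with the fisheye model.

```bash
cat >> h.py <<'E'
def wplane(c,m,z):
    v,u=np.nonzero(m);K=c["mtx"];T=c["extrinsics"]
    a=(u-K[0,2])/K[0,0];b=(v-K[1,2])/K[1,1];r=np.hypot(a,b)+1e-12
    d=np.stack([a/r*np.sin(r),b/r*np.sin(r),np.cos(r)],-1)@T[:3,:3].T
    return (T[:3,3]+d*((z-T[2,3])/d[:,2])[:,None])[:,:2]
E
python3 - <<'E'
from h import *
from cell import manip
c=manip.read_camera("wrist")
for t,z in dict(red_cassette=.078,green_cassette=.078,carton=.062,slide_box=.034).items():
    for s in manip.silhouettes("wrist",t)[:3]: print(t,round(s["p"],2),s["rect"],rect(wplane(c,s["mask"],z)))
v,u=np.indices(c["z_map"].shape);b=(abs(u-277)<40)&(abs(v-175)<60)
for col in("red","green"): print(col,rect(wplane(c,cmask(c["image"],col,100,40)&b,.078)))
print("blue",rect(wplane(c,cmask(c["image"],"blue",80,20)&b,.034)))
print("yel",rect(wplane(c,cmask(c["image"],"yellow",80,20)&b,.062)))
E
```

```text
red_cassette 0.91 [261.2, 174.0, 26.9, 48.7] [602.4 -75.1  41.2  27.6 -73.2]
green_cassette 0.93 [257.4, 131.5, 32.6, 44.3] [588.3 -31.6  39.5  27.3 -68.9]
green_cassette 0.93 [345.4, 164.3, 39.7, 35.6] [681.4 -29.8  33.3  25.2  58.7]
carton 0.64 [112.5, 246.6, 46.9, 56.3] [ 459.4 -214.7   83.3   42.9   62. ]
carton 0.58 [250.8, 127.1, 51.4, 96.1] [595.5 -53.1  96.1  50.8 -70.6]
slide_box 0.84 [243.7, 119.3, 65.0, 100.7] [596.9 -52.3 113.1  68.4 -71.7]
slide_box 0.77 [107.2, 77.2, 96.3, 106.0] [447.2 -48.3 114.9  72.3  67.4]
red [602.5 -75.   39.3  27.  -72.7]
green [589.7 -35.9  29.4  25.7 -69.9]
blue [596.5 -52.5 108.2  63.1 -72.3]
yel [596.7 -52.8  95.2  48.5 -69.9]
```

Call:
{"op": "step_arm", "data": {
  "series": [
    {"x": 0,"y": -0.15,"z": -0.85,"ax": 0,"ay": 0,"az": 0},
    {"x": 0,"y": 0,"z": -0.85,"ax": 0,"ay": 0,"az": 0},
    {"x": 0,"y": 0,"z": -0.85,"ax": 0,"ay": 0,"az": 0},
    {"x": 0,"y": 0,"z": -0.85,"ax": 0,"ay": 0,"az": 0},
    {"x": 0,"y": 0,"z": -0.5,"ax": 0,"ay": 0,"az": 0},
    {"x": 0,"y": 0,"z": -0.35,"ax": 0,"ay": 0,"az": 0},
    {"x": 0,"y": 0,"z": 0,"ax": 0,"ay": 0,"az": 0}
  ]
}}

```text
time: 3.25
ee_pos: [0.6009, -0.0716, 0.0674]
eef_rot: [-1.858, -2.53, 0.002]
contact_force: [-0.1, 0.1, 0.3]
finger_gap: 0.0933
grip_force: 0.0
```

Call:
{"op": "step_arm", "data": {
  "series": [
    {"x": 0,"y": 0,"z": 0,"ax": 0,"ay": 0,"az": 0},
    {"x": 0,"y": 0,"z": 0,"ax": 0,"ay": 0,"az": 0},
    {"x": 0,"y": 0,"z": 0,"ax": 0,"ay": 0,"az": 0},
    {"x": 0,"y": 0,"z": 0,"ax": 0,"ay": 0,"az": 0},
    {"x": 0,"y": 0,"z": 0,"ax": 0,"ay": 0,"az": 0},
    {"x": 0,"y": 0,"z": 0,"ax": 0,"ay": 0,"az": 0},
    {"x": 0,"y": 0,"z": 0,"ax": 0,"ay": 0,"az": 0},
    {"x": 0,"y": 0,"z": 0,"ax": 0,"ay": 0,"az": 0}
  ],
  "fingers": 1,
  "grip_force": 12
}}

```text
time: 3.92
ee_pos: [0.6021, -0.0727, 0.0691]
eef_rot: [1.861, 2.531, 0.0]
contact_force: [-0.1, -0.2, 0.8]
finger_gap: 0.0441
grip_force: 0.0
```

Call:
{"op": "step_arm", "data": {
  "series": [
    {"x": 0,"y": 0,"z": 0,"ax": 0,"ay": 0,"az": 0},
    {"x": 0,"y": 0,"z": 0,"ax": 0,"ay": 0,"az": 0},
    {"x": 0,"y": 0,"z": 0,"ax": 0,"ay": 0,"az": 0},
    {"x": 0,"y": 0,"z": 0,"ax": 0,"ay": 0,"az": 0},
    {"x": 0,"y": 0,"z": 0,"ax": 0,"ay": 0,"az": 0}
  ]
}}

```text
time: 4.33
ee_pos: [0.6021, -0.0727, 0.069]
eef_rot: [-1.861, -2.531, 0.0]
contact_force: [0.2, -0.0, -0.5]
finger_gap: 0.0112
grip_force: 0.0
```

```bash
python3 - <<'E'
from h import *
for i in range(1): st()
E
```

```text
t 4.33 tcp [602.1 -72.7  69. ] rv [-1.861 -2.531  0.   ] yaw 17.34 gap 11.2 F [ 0.2 -0.  -0.5] grip 0.0
```

```bash
python3 - <<'E'
from h import *
from cell import manip
a=manip.read_camera("scene")["image"][150:290,140:340];b=manip.read_camera("wrist")["image"]
a=cv2.resize(a,(600,420),interpolation=2)
st()
cv2.imwrite("pics/m2.png",cv2.resize(np.hstack([a,b]),(800,290))[:,:,::-1])
E
```

```text
t 4.43 tcp [602.1 -72.6  69. ] rv [-1.861 -2.531  0.   ] yaw 17.34 gap 3.3 F [0.4 0.3 0.6] grip 0.0
```

View pics/m2.png

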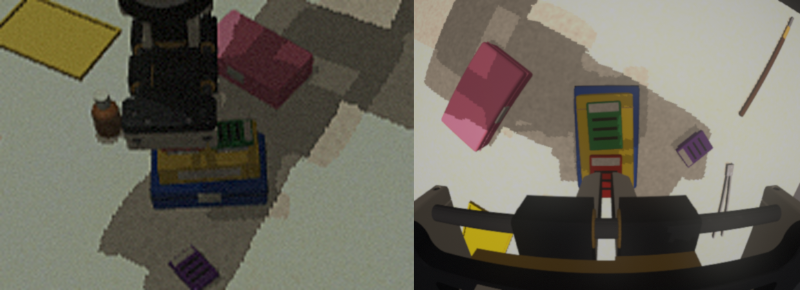

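The wrist view shows the closed fingers lying over the red cassette, which hasn't moved. They passed above it, so the real fingertip height is off. I'll measure it from the wrist depth.

```bash
cat >> h.py <<'E'
def wworld(c):
    z=c["z_map"];K=c["mtx"];T=c["extrinsics"];v,u=np.indices(z.shape)
    a=(u-K[0,2])/K[0,0];b=(v-K[1,2])/K[1,1];r=np.hypot(a,b)+1e-12
    P=np.stack([a/r*np.tan(r)*z,b/r*np.tan(r)*z,z],-1);return P@T[:3,:3].T+T[:3,3]
E
python3 - <<'E'
from h import *
from cell import manip
c=manip.read_camera("wrist");W=wworld(c)*1000;im=c["image"]
st();print(c["extrinsics"].round(3).tolist())
cv2.imwrite("pics/w3.png",cv2.resize(im[200:350,190:370],(720,600),interpolation=0)[:,:,::-1])
for v in range(225,330,8): print(v,[W[v,u].round(0).astype(int).tolist() for u in (262,272,280,290)])
s=manip.read_camera("scene");S=world(s)*1000
hsv=s["image"]
m=(abs(S[...,0]-602)<60)&(abs(S[...,1]+73)<60)&(S[...,2]>80)&(S[...,2]<400)
v,u=np.nonzero(m);print(len(v),np.percentile(S[m][:,2],[0,1,5,20,50]), )
E
```

```text
t 4.48 tcp [602.1 -72.6  69.1] rv [ 1.861  2.531 -0.   ] yaw 17.34 gap 1.2 F [ 1.  -0.6  0.4] grip 0.0
[[0.955, 0.286, 0.083, 0.58], [0.298, -0.916, -0.269, 0.002], [-0.001, 0.281, -0.96, 0.258], [0.0, 0.0, 0.0, 1.0]]
225 [[588, -59, 76], [593, -57, 76], [598, -56, 76], [603, -54, 77]]
233 [[589, -62, 79], [595, -61, 80], [599, -60, 78], [605, -58, 78]]
241 [[591, -68, 78], [596, -66, 78], [601, -64, 79], [606, -62, 79]]
249 [[592, -72, 78], [596, -65, 92], [602, -69, 79], [606, -63, 91]]
257 [[592, -67, 102], [596, -65, 104], [604, -74, 79], [605, -62, 103]]
265 [[592, -67, 112], [597, -65, 112], [605, -79, 79], [605, -63, 112]]
273 [[592, -66, 122], [597, -66, 119], [607, -84, 79], [605, -62, 122]]
281 [[593, -66, 129], [597, -65, 128], [609, -90, 78], [605, -63, 129]]
289 [[588, -40, 184], [597, -64, 137], [624, -138, 0], [605, -63, 136]]
297 [[588, -40, 187], [598, -66, 141], [626, -146, 0], [604, -63, 143]]
305 [[588, -40, 191], [598, -67, 146], [629, -153, 2], [595, -40, 188]]
313 [[589, -40, 194], [598, -67, 151], [632, -163, 1], [595, -40, 191]]
321 [[588, -39, 199], [592, -44, 191], [594, -44, 190], [595, -40, 194]]
329 [[589, -41, 199], [592, -45, 193], [594, -45, 192], [596, -42, 194]]
6286 [ 80.01630848 183.70547584 197.32562619 223.72747581 338.06646816]
```

View pics/w3.png

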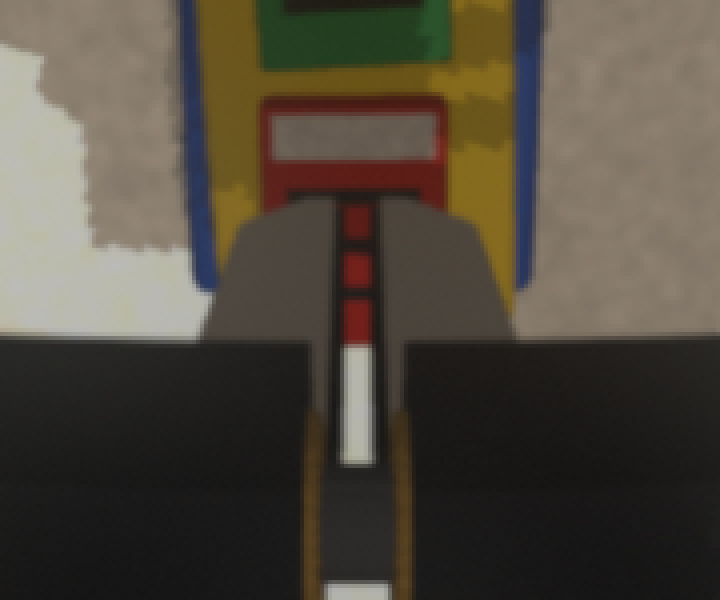

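The closed fingertips actually sit at about z≈89 while the state reads 69, with xy fine. I'll open partway and measure the tips again.

Call:
{"op": "step_arm", "data": {
  "series": [
    {"x": 0,"y": 0,"z": 0,"ax": 0,"ay": 0,"az": 0},
    {"x": 0,"y": 0,"z": 0,"ax": 0,"ay": 0,"az": 0},
    {"x": 0,"y": 0,"z": 0,"ax": 0,"ay": 0,"az": 0},
    {"x": 0,"y": 0,"z": 0,"ax": 0,"ay": 0,"az": 0},
    {"x": 0,"y": 0,"z": 0,"ax": 0,"ay": 0,"az": 0},
    {"x": 0,"y": 0,"z": 0,"ax": 0,"ay": 0,"az": 0},
    {"x": 0,"y": 0,"z": 0,"ax": 0,"ay": 0,"az": 0},
    {"x": 0,"y": 0,"z": 0,"ax": 0,"ay": 0,"az": 0},
    {"x": 0,"y": 0,"z": 0,"ax": 0,"ay": 0,"az": 0}
  ],
  "fingers": 0.45
}}

```text
time: 5.28
ee_pos: [0.6021, -0.0727, 0.069]
eef_rot: [-1.861, -2.531, 0.0]
contact_force: [-0.3, -0.7, -0.1]
finger_gap: 0.0504
grip_force: 0.0
```

```bash
cat >> h.py <<'E'
def tips(c,s):
    """finger surface points near the TCP axis: per tool-y bin lowest z"""
    W=wworld(c)*1000;R=cv2.Rodrigues(np.array(s["eef_rot"],float))[0]
    L=(W-np.array(s["ee_pos"])*1000)@R  # tool frame, z forward(down)
    m=(c["z_map"]>0)&(abs(L[...,0])<14)&(abs(L[...,1])<70)&(L[...,2]<-13)&(L[...,2]>-70)&(c["image"].max(-1)>25)
    h=cv2.cvtColor(c["image"],cv2.COLOR_RGB2HSV);m&=h[...,1]<90
    return L,m
E
python3 - <<'E'
from h import *
from cell import manip
c=manip.read_camera("wrist");s=st();L,m=tips(c,s)
for a in range(-70,70,5):
    q=m&(L[...,1]>=a)&(L[...,1]<a+5)
    if q.sum()>3: print(a,q.sum(),"toolz max",L[q][:,2].max().round(1),"x",np.median(L[q][:,0]).round(1))
cv2.imwrite("pics/w4.png",c["image"][120:340,80:480,::-1])
E
```

```text
t 5.33 tcp [602.1 -72.7  69. ] rv [1.861 2.531 0.   ] yaw 17.34 gap 51.1 F [-0.3  1.   0.8] grip 0.0
-45 12 toolz max -56.4 x 8.6
-40 333 toolz max -28.9 x 8.8
-35 416 toolz max -24.3 x 8.8
-30 514 toolz max -21.9 x 8.6
-25 427 toolz max -23.2 x 0.7
25 854 toolz max -21.8 x 6.8
30 415 toolz max -22.0 x 8.8
35 372 toolz max -27.0 x 8.8
40 56 toolz max -39.6 x 8.7
```

View pics/w4.png

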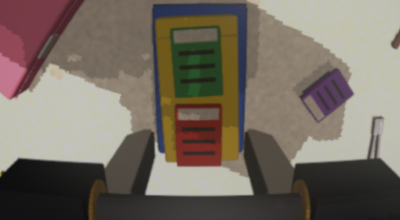

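The tips are about 20 mm behind the reported TCP at this opening too, so tip z ≈ state z + 20. I'll descend to state z = 49.

Call:
{"op": "step_arm", "data": {
  "series": [
    {"x": 0,"y": -0.05,"z": -0.34,"ax": 0,"ay": 0,"az": 0},
    {"x": 0,"y": 0,"z": -0.33,"ax": 0,"ay": 0,"az": 0},
    {"x": 0,"y": 0,"z": 0,"ax": 0,"ay": 0,"az": 0}
  ]
}}

```text
time: 5.58
ee_pos: [0.6007, -0.074, 0.0463]
eef_rot: [-1.86, -2.528, 0.002]
contact_force: [0.4, -0.5, -0.2]
finger_gap: 0.0512
grip_force: 0.0
```

Call:
{"op": "step_arm", "data": {
  "series": [
    {"x": 0,"y": 0,"z": 0,"ax": 0,"ay": 0,"az": 0},
    {"x": 0,"y": 0,"z": 0,"ax": 0,"ay": 0,"az": 0},
    {"x": 0,"y": 0,"z": 0,"ax": 0,"ay": 0,"az": 0},
    {"x": 0,"y": 0,"z": 0,"ax": 0,"ay": 0,"az": 0},
    {"x": 0,"y": 0,"z": 0,"ax": 0,"ay": 0,"az": 0},
    {"x": 0,"y": 0,"z": 0,"ax": 0,"ay": 0,"az": 0}
  ],
  "fingers": 1
}}

```text
time: 6.08
ee_pos: [0.6023, -0.0742, 0.0492]
eef_rot: [1.861, 2.531, 0.0]
contact_force: [0.4, 0.4, 1.5]
finger_gap: 0.0281
grip_force: 12.0
```

Call:
{"op": "step_arm", "data": {
  "series": [
    {"x": 0,"y": 0,"z": 0.4,"ax": 0,"ay": 0,"az": 0},
    {"x": 0,"y": 0,"z": 0.8,"ax": 0,"ay": 0,"az": 0},
    {"x": 0,"y": 0.5,"z": 0.5,"ax": 0,"ay": 0,"az": 0},
    {"x": 0,"y": 0.8,"z": 0,"ax": 0,"ay": 0,"az": 0},
    {"x": 0,"y": 0.95,"z": 0,"ax": 0,"ay": 0,"az": 0},
    {"x": 0,"y": 0.95,"z": 0,"ax": 0,"ay": 0,"az": 0},
    {"x": 0,"y": 0.95,"z": 0,"ax": 0,"ay": 0,"az": 0},
    {"x": 0,"y": 0.95,"z": 0,"ax": 0,"ay": 0,"az": 0},
    {"x": 0,"y": 0.95,"z": 0,"ax": 0,"ay": 0,"az": 0},
    {"x": 0,"y": 0.95,"z": 0,"ax": 0,"ay": 0,"az": 0}
  ]
}}

```text
time: 6.92
ee_pos: [0.6021, 0.1373, 0.101]
eef_rot: [1.861, 2.53, 0.001]
contact_force: [-0.2, -0.3, -0.7]
finger_gap: 0.0274
grip_force: 12.0
```

Call:
{"op": "step_arm", "data": {
  "series": [
    {"x": 0,"y": 0.95,"z": 0,"ax": 0,"ay": 0,"az": 0},
    {"x": 0,"y": 0.95,"z": 0,"ax": 0,"ay": 0,"az": 0},
    {"x": 0,"y": 0.95,"z": 0,"ax": 0,"ay": 0,"az": 0},
    {"x": 0,"y": 0.95,"z": 0,"ax": 0,"ay": 0,"az": 0},
    {"x": 0,"y": 0.8,"z": 0,"ax": 0,"ay": 0,"az": 0},
    {"x": 0,"y": 0.4,"z": 0,"ax": 0,"ay": 0,"az": 0},
    {"x": 0,"y": 0,"z": 0,"ax": 0,"ay": 0,"az": 0},
    {"x": 0,"y": 0,"z": 0,"ax": 0,"ay": 0,"az": 0}
  ]
}}

```text
time: 7.58
ee_pos: [0.6021, 0.2854, 0.1002]
eef_rot: [1.86, 2.531, -0.0]
contact_force: [-0.2, -0.4, 0.3]
finger_gap: 0.0276
grip_force: 12.0
```

```bash
python3 - <<'E'
from h import *
from cell import manip
c=manip.read_camera("wrist");s=st()
cv2.imwrite("pics/w5.png",c["image"][120:340,80:480,::-1])
for t,z in (("red_tray",.006),("red_cassette",.128)):
    for q in manip.silhouettes("wrist",t)[:2]: print(t,round(q["p"],2),q["rect"],rect(wplane(c,q["mask"],z)))
E
```

```text
t 7.63 tcp [602.2 284.7 100.1] rv [ 1.862e+00  2.530e+00 -1.000e-03] yaw 17.32 gap 28.1 F [-0.4 -0.5 -0.8] grip 12.0
red_tray 0.75 [246.8, 166.4, 66.1, 74.6] [601.1 289.7  65.7  55.5 -73.6]
red_cassette 0.82 [254.8, 229.7, 50.4, 71.9] [602.8 285.   42.4  27.8 -72.3]
```

View pics/w5.png

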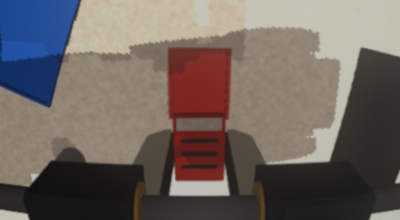

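The red cassette is held level and straight, with the tray just ahead of it (crop 199,82). I'll correct the position and lower it.

Call:
{"op": "step_arm", "data": {
  "series": [
    {"x": -0.05,"y": 0.147,"z": -0.8,"ax": 0,"ay": 0,"az": -0.18},
    {"x": 0,"y": 0,"z": -0.9,"ax": 0,"ay": 0,"az": 0},
    {"x": 0,"y": 0,"z": -0.9,"ax": 0,"ay": 0,"az": 0},
    {"x": 0,"y": 0,"z": -0.5,"ax": 0,"ay": 0,"az": 0},
    {"x": 0,"y": 0,"z": -0.3,"ax": 0,"ay": 0,"az": 0},
    {"x": 0,"y": 0,"z": -0.15,"ax": 0,"ay": 0,"az": 0},
    {"x": 0,"y": 0,"z": -0.13,"ax": 0,"ay": 0,"az": 0},
    {"x": 0,"y": 0,"z": 0,"ax": 0,"ay": 0,"az": 0},
    {"x": 0,"y": 0,"z": 0,"ax": 0,"ay": 0,"az": 0}
  ]
}}

```text
time: 8.48
ee_pos: [0.6012, 0.2904, -0.0094]
eef_rot: [1.885, 2.513, 0.002]
contact_force: [0.3, 0.1, -1.0]
finger_gap: 0.0275
grip_force: 12.0
```

```bash
python3 - <<'E'
from h import *
from cell import manip
c=manip.read_camera("wrist");s=st()
for t,z in (("red_tray",.006),("red_cassette",.018)):
    for q in manip.silhouettes("wrist",t)[:2]: print(t,round(q["p"],2),q["rect"],rect(wplane(c,q["mask"],z)))
E
```

```text
t 8.53 tcp [601.2 290.5  -9.4] rv [1.885e+00 2.513e+00 2.000e-03] yaw 16.26 gap 28.0 F [-0.6  0.3 -0.2] grip 12.0
red_tray 0.95 [227.2, 201.5, 100.6, 106.8] [601.5 289.3  68.4  56.8 -73.8]
red_cassette 0.68 [255.2, 227.9, 47.7, 71.3] [601.9 290.1  41.9  27.9 -73.4]
```

Call:
{"op": "step_arm", "data": {
  "series": [
    {"x": 0,"y": -0.02,"z": -0.03,"ax": 0,"ay": 0,"az": 0},
    {"x": 0,"y": 0,"z": -0.02,"ax": 0,"ay": 0,"az": 0},
    {"x": 0,"y": 0,"z": 0,"ax": 0,"ay": 0,"az": 0}
  ]
}}

```text
time: 8.88
ee_pos: [0.601, 0.2898, -0.0108]
eef_rot: [1.885, 2.513, 0.001]
contact_force: [-3.4, -1.8, 8.2]
finger_gap: 0.0274
grip_force: 12.0
```

Call:
{"op": "step_arm", "data": {
  "series": [
    {"x": 0,"y": 0,"z": 0,"ax": 0,"ay": 0,"az": 0},
    {"x": 0,"y": 0,"z": 0,"ax": 0,"ay": 0,"az": 0},
    {"x": 0,"y": 0,"z": 0,"ax": 0,"ay": 0,"az": 0},
    {"x": 0,"y": 0,"z": 0,"ax": 0,"ay": 0,"az": 0},
    {"x": 0,"y": 0,"z": 0.3,"ax": 0,"ay": 0,"az": 0},
    {"x": 0,"y": 0,"z": 0.6,"ax": 0,"ay": 0,"az": 0},
    {"x": 0,"y": 0,"z": 0.9,"ax": 0,"ay": 0,"az": 0},
    {"x": 0,"y": 0,"z": 0.9,"ax": 0,"ay": 0,"az": 0},
    {"x": 0,"y": 0,"z": 0.9,"ax": 0,"ay": 0,"az": 0},
    {"x": 0,"y": 0,"z": 0,"ax": 0,"ay": 0,"az": 0}
  ],
  "fingers": 0.42
}}

```text
time: 9.72
ee_pos: [0.6032, 0.2907, 0.1024]
eef_rot: [1.882, 2.51, 0.011]
contact_force: [0.0, 0.2, 1.3]
finger_gap: 0.0539
grip_force: 0.0
```

```bash
python3 - <<'E'
from h import *
from cell import manip
c=manip.read_camera("wrist");s=st()
for t,z in (("red_tray",.006),("red_cassette",.018)):
    for q in manip.silhouettes("wrist",t)[:2]: print(t,round(q["p"],2),q["rect"],rect(wplane(c,q["mask"],z)))
b=world(manip.read_camera("top"));
E
```

```text
t 9.77 tcp [602.2 290.3  99.6] rv [1.883 2.511 0.008] yaw 16.26 gap 53.8 F [-0.4 -0.3 -0.4] grip 0.0
red_tray 0.78 [243.7, 171.0, 60.6, 70.8] [601.4 289.1  67.3  55.8 -73.6]
red_cassette 0.96 [261.8, 185.3, 28.6, 48.8] [600.7 289.3  41.1  27.2 -73.2]
```

Call:
{"op": "step_arm", "data": {
  "series": [
    {"x": -0.04,"y": -0.5,"z": 0,"ax": 0,"ay": 0,"az": 0.07},
    {"x": -0.04,"y": -0.98,"z": 0,"ax": 0,"ay": 0,"az": 0.07},
    {"x": -0.04,"y": -0.98,"z": 0,"ax": 0,"ay": 0,"az": 0.07},
    {"x": -0.04,"y": -0.98,"z": 0,"ax": 0,"ay": 0,"az": 0.07},
    {"x": -0.04,"y": -0.98,"z": 0,"ax": 0,"ay": 0,"az": 0.07},
    {"x": -0.04,"y": -0.98,"z": 0,"ax": 0,"ay": 0,"az": 0.07},
    {"x": -0.04,"y": -0.98,"z": 0,"ax": 0,"ay": 0,"az": 0.07},
    {"x": -0.04,"y": -0.98,"z": 0,"ax": 0,"ay": 0,"az": 0.07},
    {"x": -0.04,"y": -0.98,"z": 0,"ax": 0,"ay": 0,"az": 0.07},
    {"x": -0.04,"y": -0.98,"z": 0,"ax": 0,"ay": 0,"az": 0.07}
  ]
}}

```text
time: 10.75
ee_pos: [0.5876, 0.0087, 0.0947]
eef_rot: [-1.79, -2.579, 0.002]
contact_force: [0.5, 0.1, -0.5]
finger_gap: 0.0539
grip_force: 0.0
```

Call:
{"op": "step_arm", "data": {
  "series": [
    {"x": -0.03,"y": -0.9,"z": 0,"ax": 0,"ay": 0,"az": 0},
    {"x": 0,"y": -0.5,"z": 0,"ax": 0,"ay": 0,"az": 0},
    {"x": 0,"y": 0,"z": 0,"ax": 0,"ay": 0,"az": 0},
    {"x": 0,"y": 0,"z": 0,"ax": 0,"ay": 0,"az": 0}
  ]
}}

```text
time: 11.08
ee_pos: [0.5871, -0.0322, 0.095]
eef_rot: [-1.793, -2.578, 0.001]
contact_force: [-0.1, -0.4, 0.2]
finger_gap: 0.0541
grip_force: 0.0
```

```bash
python3 - <<'E'
from h import *
from cell import manip
c=manip.read_camera("wrist");s=st()
for t,z in (("carton",.062),("green_cassette",.078)):
    for q in manip.silhouettes("wrist",t)[:3]: print(t,round(q["p"],2),q["rect"],rect(wplane(c,q["mask"],z)))
E
```

```text
t 11.13 tcp [587.2 -31.5  95.2] rv [-1.791e+00 -2.579e+00  1.000e-03] yaw 20.44 gap 53.9 F [-0.7  0.2 -0.1] grip 0.0
carton 0.89 [250.1, 187.8, 66.9, 127.2] [595.6 -50.2 101.5  50.1 -70.8]
green_cassette 0.91 [256.1, 205.2, 47.8, 59.2] [588.  -31.6  42.5  28.6 -68.4]
green_cassette 0.78 [366.5, 235.5, 48.9, 44.3] [667.8 -17.5  31.1  27.5  56.3]
```

Call:
{"op": "step_arm", "data": {
  "series": [
    {"x": 0.03,"y": 0,"z": -0.5,"ax": 0,"ay": 0,"az": 0.08},
    {"x": 0,"y": 0,"z": -0.6,"ax": 0,"ay": 0,"az": 0},
    {"x": 0,"y": 0,"z": -0.3,"ax": 0,"ay": 0,"az": 0},
    {"x": 0,"y": 0,"z": -0.14,"ax": 0,"ay": 0,"az": 0},
    {"x": 0,"y": 0,"z": 0,"ax": 0,"ay": 0,"az": 0},
    {"x": 0,"y": 0,"z": 0,"ax": 0,"ay": 0,"az": 0}
  ]
}}

```text
time: 11.73
ee_pos: [0.5889, -0.0316, 0.0502]
eef_rot: [1.78, 2.588, 0.0]
contact_force: [-1.4, 0.4, 0.8]
finger_gap: 0.0538
grip_force: 0.0
```

Call:
{"op": "step_arm", "data": {
  "series": [
    {"x": 0,"y": 0,"z": 0,"ax": 0,"ay": 0,"az": 0},
    {"x": 0,"y": 0,"z": 0,"ax": 0,"ay": 0,"az": 0},
    {"x": 0,"y": 0,"z": 0,"ax": 0,"ay": 0,"az": 0},
    {"x": 0,"y": 0,"z": 0,"ax": 0,"ay": 0,"az": 0},
    {"x": 0,"y": 0,"z": 0,"ax": 0,"ay": 0,"az": 0},
    {"x": 0,"y": 0,"z": 0,"ax": 0,"ay": 0,"az": 0},
    {"x": 0,"y": 0,"z": 0,"ax": 0,"ay": 0,"az": 0}
  ],
  "fingers": 1
}}

```text
time: 12.32
ee_pos: [0.5888, -0.032, 0.0501]
eef_rot: [1.781, 2.588, 0.0]
contact_force: [-0.4, -0.2, 3.5]
finger_gap: 0.0277
grip_force: 12.0
```

Call:
{"op": "step_arm", "data": {
  "series": [
    {"x": 0,"y": 0,"z": 0.4,"ax": 0,"ay": 0,"az": 0},
    {"x": 0,"y": 0,"z": 0.8,"ax": 0,"ay": 0,"az": 0},
    {"x": 0.1,"y": -0.5,"z": 0.47,"ax": 0,"ay": 0,"az": -0.15},
    {"x": 0.17,"y": -0.9,"z": 0,"ax": 0,"ay": 0,"az": -0.15},
    {"x": 0.16,"y": -0.95,"z": 0,"ax": 0,"ay": 0,"az": -0.15},
    {"x": 0.16,"y": -0.95,"z": 0,"ax": 0,"ay": 0,"az": -0.15},
    {"x": 0.16,"y": -0.95,"z": 0,"ax": 0,"ay": 0,"az": -0.15},
    {"x": 0.16,"y": -0.95,"z": 0,"ax": 0,"ay": 0,"az": -0.15},
    {"x": 0.16,"y": -0.95,"z": 0,"ax": 0,"ay": 0,"az": -0.15},
    {"x": 0.16,"y": -0.95,"z": 0,"ax": 0,"ay": 0,"az": -0.15}
  ]
}}

```text
time: 13.15
ee_pos: [0.6256, -0.2464, 0.1008]
eef_rot: [1.941, 2.47, 0.0]
contact_force: [-0.1, 0.5, -0.4]
finger_gap: 0.028
grip_force: 12.0
```

Call:
{"op": "step_arm", "data": {
  "series": [
    {"x": 0.16,"y": -0.95,"z": 0,"ax": 0,"ay": 0,"az": -0.15},
    {"x": 0.16,"y": -0.7,"z": 0,"ax": 0,"ay": 0,"az": -0.15},
    {"x": 0,"y": -0.37,"z": 0,"ax": 0,"ay": 0,"az": 0},
    {"x": 0,"y": 0,"z": 0,"ax": 0,"ay": 0,"az": 0},
    {"x": 0,"y": 0,"z": 0,"ax": 0,"ay": 0,"az": 0}
  ]
}}

```text
time: 13.57
ee_pos: [0.6348, -0.305, 0.1]
eef_rot: [-1.978, -2.44, -0.0]
contact_force: [-0.4, 1.1, -0.3]
finger_gap: 0.0279
grip_force: 12.0
```

```bash
python3 - <<'E'
from h import *
from cell import manip
c=manip.read_camera("wrist");s=st()
for t,z in (("green_tray",.006),("green_cassette",.128)):
    for q in manip.silhouettes("wrist",t)[:2]: print(t,round(q["p"],2),q["rect"],rect(wplane(c,q["mask"],z)))
E
```

```text
t 13.62 tcp [ 634.9 -304.4  100.1] rv [-1.977 -2.441 -0.   ] yaw 11.98 gap 27.5 F [ 0.3  0.5 -0.1] grip 12.0
green_tray 0.86 [249.8, 171.1, 62.5, 74.5] [ 635.7 -305.7   67.7   55.5  -78.1]
green_cassette 0.59 [251.6, 226.2, 57.2, 72.4] [ 635.  -303.3   42.7   28.2  -77.6]
```

Call:
{"op": "step_arm", "data": {
  "series": [
    {"x": 0.02,"y": -0.05,"z": -0.8,"ax": 0,"ay": 0,"az": 0},
    {"x": 0,"y": 0,"z": -0.9,"ax": 0,"ay": 0,"az": 0},
    {"x": 0,"y": 0,"z": -0.9,"ax": 0,"ay": 0,"az": 0},
    {"x": 0,"y": 0,"z": -0.5,"ax": 0,"ay": 0,"az": 0},
    {"x": 0,"y": 0,"z": -0.3,"ax": 0,"ay": 0,"az": 0},
    {"x": 0,"y": 0,"z": -0.15,"ax": 0,"ay": 0,"az": 0},
    {"x": 0,"y": 0,"z": -0.1,"ax": 0,"ay": 0,"az": 0},
    {"x": 0,"y": 0,"z": 0,"ax": 0,"ay": 0,"az": 0},
    {"x": 0,"y": 0,"z": 0,"ax": 0,"ay": 0,"az": 0}
  ]
}}

```text
time: 14.47
ee_pos: [0.6364, -0.3073, -0.0083]
eef_rot: [1.977, 2.439, 0.0]
contact_force: [-0.6, -1.2, -0.6]
finger_gap: 0.0279
grip_force: 12.0
```

```bash
python3 - <<'E'
from h import *
from cell import manip
c=manip.read_camera("wrist");s=st()
for t,z in (("green_tray",.006),("green_cassette",.018)):
    for q in manip.silhouettes("wrist",t)[:2]: print(t,round(q["p"],2),q["rect"],rect(wplane(c,q["mask"],z)))
E
```

```text
t 14.52 tcp [ 636.3 -307.4   -8.3] rv [1.977 2.439 0.   ] yaw 11.94 gap 27.6 F [ 0.8 -0.3 -0.8] grip 12.0
green_tray 0.69 [227.0, 199.3, 104.2, 106.3] [ 635.9 -305.7   68.    56.2  -78.2]
green_cassette 0.81 [253.1, 228.9, 52.4, 68.3] [ 636.7 -306.3   41.7   27.8  -78. ]
```

Aligned to within 1 mm. I'll seat it and release.

Call:
{"op": "step_arm", "data": {
  "series": [
    {"x": -0.02,"y": 0.02,"z": -0.03,"ax": 0,"ay": 0,"az": 0},
    {"x": 0,"y": 0,"z": -0.03,"ax": 0,"ay": 0,"az": 0},
    {"x": 0,"y": 0,"z": 0,"ax": 0,"ay": 0,"az": 0}
  ]
}}

```text
time: 14.87
ee_pos: [0.6355, -0.3067, -0.0099]
eef_rot: [1.978, 2.44, 0.0]
contact_force: [-3.5, 1.2, 10.0]
finger_gap: 0.0276
grip_force: 12.0
```

Call:
{"op": "step_arm", "data": {
  "series": [
    {"x": 0,"y": 0,"z": 0,"ax": 0,"ay": 0,"az": 0},
    {"x": 0,"y": 0,"z": 0,"ax": 0,"ay": 0,"az": 0},
    {"x": 0,"y": 0,"z": 0,"ax": 0,"ay": 0,"az": 0},
    {"x": 0,"y": 0,"z": 0,"ax": 0,"ay": 0,"az": 0},
    {"x": 0,"y": 0,"z": 0.3,"ax": 0,"ay": 0,"az": 0},
    {"x": 0,"y": 0,"z": 0.6,"ax": 0,"ay": 0,"az": 0},
    {"x": 0,"y": 0,"z": 0.9,"ax": 0,"ay": 0,"az": 0},
    {"x": 0,"y": 0,"z": 0.9,"ax": 0,"ay": 0,"az": 0},
    {"x": 0,"y": 0,"z": 0.9,"ax": 0,"ay": 0,"az": 0},
    {"x": 0,"y": 0,"z": 0,"ax": 0,"ay": 0,"az": 0}
  ],
  "fingers": 0.42
}}

```text
time: 15.7
ee_pos: [0.6376, -0.3078, 0.1034]
eef_rot: [1.973, 2.434, 0.002]
contact_force: [0.4, -0.7, 0.3]
finger_gap: 0.0538
grip_force: 0.0
```

```bash
python3 - <<'E'
from h import *
from cell import manip
c=manip.read_camera("wrist");s=st()
for t,z in (("green_tray",.006),("green_cassette",.018)):
    for q in manip.silhouettes("wrist",t)[:2]: print(t,round(q["p"],2),q["rect"],rect(wplane(c,q["mask"],z)))
c=manip.read_camera("top")
for t,z in (("carton",.062),("slide_box",.034),("amber_bottle",.05),("grey_weight",.045)):
    for q in manip.silhouettes("top",t)[:2]: print(t,round(q["p"],2),q["rect"],rect(plane(c,q["mask"],z)))
E
```

```text
t 15.75 tcp [ 636.7 -307.3  100.6] rv [1.975e+00 2.436e+00 2.000e-03] yaw 11.94 gap 54.0 F [ 0.4 -1.   0.4] grip 0.0
green_tray 0.65 [244.6, 169.2, 68.3, 69.3] [ 635.8 -305.7   68.    55.5  -77.9]
green_cassette 0.93 [259.6, 184.6, 34.1, 42.3] [ 635.1 -305.7   40.    27.6  -78.2]
carton 0.63 [276.7, 177.7, 38.9, 32.9] [596.  -52.6  94.5  50.8 -70.4]
slide_box 0.92 [269.0, 236.1, 50.0, 41.3] [444.1 -48.9 111.2  66.5  67.7]
slide_box 0.55 [271.1, 176.0, 46.7, 39.3] [596.4 -53.4 112.   68.5 -72.5]
grey_weight 0.44 [195.2, 233.2, 16.6, 9.1] [498.5 166.9  29.1  24.1  89.1]
grey_weight 0.21 [274.9, 178.3, 40.8, 32.5] [596.9 -53.5  98.7  52.5 -70.3]
```

Call:
{"op": "step_arm", "data": {
  "series": [
    {"x": -0.12,"y": 0.5,"z": 0,"ax": 0,"ay": 0,"az": 0.13},
    {"x": -0.13,"y": 0.95,"z": 0,"ax": 0,"ay": 0,"az": 0.13},
    {"x": -0.13,"y": 0.95,"z": 0,"ax": 0,"ay": 0,"az": 0.13},
    {"x": -0.13,"y": 0.95,"z": 0,"ax": 0,"ay": 0,"az": 0.13},
    {"x": -0.13,"y": 0.95,"z": 0,"ax": 0,"ay": 0,"az": 0.13},
    {"x": -0.13,"y": 0.95,"z": 0,"ax": 0,"ay": 0,"az": 0.13},
    {"x": -0.13,"y": 0.95,"z": 0,"ax": 0,"ay": 0,"az": 0.13},
    {"x": -0.13,"y": 0.95,"z": 0,"ax": 0,"ay": 0,"az": 0.13},
    {"x": -0.13,"y": 0.8,"z": 0,"ax": 0,"ay": 0,"az": 0.13},
    {"x": -0.13,"y": 0.5,"z": 0,"ax": 0,"ay": 0,"az": 0.13}
  ],
  "fingers": 0.1
}}

```text
time: 16.93
ee_pos: [0.5959, -0.0507, 0.0962]
eef_rot: [-1.805, -2.57, 0.0]
contact_force: [-0.1, -0.2, 0.5]
finger_gap: 0.0835
grip_force: 0.0
```

Call:
{"op": "step_arm", "data": {
  "series": [
    {"x": 0,"y": 0,"z": 0,"ax": 0,"ay": 0,"az": 0},
    {"x": 0,"y": 0,"z": 0,"ax": 0,"ay": 0,"az": 0}
  ]
}}

```text
time: 17.1
ee_pos: [0.5964, -0.0529, 0.0965]
eef_rot: [-1.807, -2.57, 0.0]
contact_force: [-0.5, 0.3, 0.2]
finger_gap: 0.0837
grip_force: 0.0
```

```bash
python3 - <<'E'
from h import *
from cell import manip
c=manip.read_camera("wrist");s=st()
for t,z in (("carton",.062),("slide_box",.034)):
    for q in manip.silhouettes("wrist",t)[:3]: print(t,round(q["p"],2),q["rect"],rect(wplane(c,q["mask"],z)))
E
```

```text
t 17.15 tcp [596.6 -53.6  96.6] rv [ 1.808  2.569 -0.   ] yaw 19.73 gap 83.5 F [ 0.1  0.1 -0.3] grip 0.0
carton 0.96 [244.6, 159.5, 69.4, 132.0] [595.9 -51.4  98.4  50.4 -70. ]
slide_box 0.73 [63.0, 82.1, 121.7, 141.4] [448.  -47.6 117.1  72.1  68. ]
```

Call:
{"op": "step_arm", "data": {
  "series": [
    {"x": -0.01,"y": 0.03,"z": -0.6,"ax": 0,"ay": 0,"az": 0},
    {"x": 0,"y": 0,"z": -0.8,"ax": 0,"ay": 0,"az": 0},
    {"x": 0,"y": 0,"z": -0.6,"ax": 0,"ay": 0,"az": 0},
    {"x": 0,"y": 0,"z": -0.3,"ax": 0,"ay": 0,"az": 0},
    {"x": 0,"y": 0,"z": -0.12,"ax": 0,"ay": 0,"az": 0},
    {"x": 0,"y": 0,"z": 0,"ax": 0,"ay": 0,"az": 0},
    {"x": 0,"y": 0,"z": 0,"ax": 0,"ay": 0,"az": 0}
  ]
}}

```text
time: 17.83
ee_pos: [0.5967, -0.0525, 0.0248]
eef_rot: [1.808, 2.568, 0.001]
contact_force: [0.3, 1.1, 1.2]
finger_gap: 0.084
grip_force: 0.0
```

Call:
{"op": "step_arm", "data": {
  "series": [
    {"x": 0,"y": 0,"z": 0,"ax": 0,"ay": 0,"az": 0},
    {"x": 0,"y": 0,"z": 0,"ax": 0,"ay": 0,"az": 0},
    {"x": 0,"y": 0,"z": 0,"ax": 0,"ay": 0,"az": 0},
    {"x": 0,"y": 0,"z": 0,"ax": 0,"ay": 0,"az": 0},
    {"x": 0,"y": 0,"z": 0,"ax": 0,"ay": 0,"az": 0},
    {"x": 0,"y": 0,"z": 0,"ax": 0,"ay": 0,"az": 0},
    {"x": 0,"y": 0,"z": 0,"ax": 0,"ay": 0,"az": 0},
    {"x": 0,"y": 0,"z": 0,"ax": 0,"ay": 0,"az": 0}
  ],
  "fingers": 1,
  "grip_force": 25
}}

```text
time: 18.5
ee_pos: [0.5962, -0.052, 0.0242]
eef_rot: [1.808, 2.569, 0.0]
contact_force: [-0.3, 0.9, 2.6]
finger_gap: 0.05
grip_force: 25.0
```

Call:
{"op": "step_arm", "data": {
  "series": [
    {"x": 0,"y": 0,"z": 0.2,"ax": 0,"ay": 0,"az": 0},
    {"x": 0,"y": 0,"z": 0.5,"ax": 0,"ay": 0,"az": 0},
    {"x": 0,"y": 0,"z": 0.8,"ax": 0,"ay": 0,"az": 0},
    {"x": 0,"y": 0,"z": 0.7,"ax": 0,"ay": 0,"az": 0},
    {"x": -0.2,"y": -0.4,"z": 0.3,"ax": 0,"ay": 0,"az": -0.3},
    {"x": -0.42,"y": -0.65,"z": 0,"ax": 0,"ay": 0,"az": -0.48},
    {"x": -0.44,"y": -0.7,"z": 0,"ax": 0,"ay": 0,"az": -0.5},
    {"x": -0.44,"y": -0.7,"z": 0,"ax": 0,"ay": 0,"az": -0.5},
    {"x": -0.44,"y": -0.7,"z": 0,"ax": 0,"ay": 0,"az": -0.5},
    {"x": -0.44,"y": -0.7,"z": 0,"ax": 0,"ay": 0,"az": -0.5}
  ]
}}

```text
time: 19.33
ee_pos: [0.5232, -0.169, 0.0987]
eef_rot: [-2.166, -2.275, 0.001]
contact_force: [-0.2, -0.4, -0.8]
finger_gap: 0.0495
grip_force: 25.0
```

Call:
{"op": "step_arm", "data": {
  "series": [
    {"x": -0.44,"y": -0.7,"z": 0,"ax": 0,"ay": 0,"az": -0.5},
    {"x": -0.44,"y": -0.7,"z": 0,"ax": 0,"ay": 0,"az": -0.5},
    {"x": -0.44,"y": -0.7,"z": 0,"ax": 0,"ay": 0,"az": -0.5},
    {"x": -0.44,"y": -0.7,"z": 0,"ax": 0,"ay": 0,"az": -0.5},
    {"x": -0.34,"y": -0.6,"z": 0,"ax": 0,"ay": 0,"az": -0.34},
    {"x": -0.2,"y": -0.4,"z": 0,"ax": 0,"ay": 0,"az": -0.2},
    {"x": 0,"y": 0,"z": 0,"ax": 0,"ay": 0,"az": 0},
    {"x": 0,"y": 0,"z": 0,"ax": 0,"ay": 0,"az": 0}
  ]
}}

```text
time: 20.0
ee_pos: [0.4553, -0.2818, 0.0988]
eef_rot: [-2.446, -1.971, -0.0]
contact_force: [-0.2, 0.6, -2.2]
finger_gap: 0.0497
grip_force: 25.0
```

```bash
python3 - <<'E'
from h import *
from cell import manip
c=manip.read_camera("wrist");s=st()
z0=s["ee_pos"][2]+.0098
for t,z in (("yellow_tray",.006),("carton",z0+.028)):
    for q in manip.silhouettes("wrist",t)[:2]: print(t,round(q["p"],2),q["rect"],rect(wplane(c,q["mask"],z)))
cv2.imwrite("pics/w6.png",c["image"][:,:,::-1])
E
```

```text
t 20.05 tcp [ 455.6 -281.3   98.8] rv [-2.444 -1.973 -0.   ] yaw -12.19 gap 49.7 F [-0.2  0.8 -1.3] grip 25.0
yellow_tray 0.55 [226.8, 134.0, 99.2, 48.6] [ 465.7 -237.1   83.7   36.2  -13. ]
carton 0.64 [230.8, 177.0, 102.9, 140.4] [ 458.9 -268.4   76.8   50.2   77.2]
```

View pics/w6.png

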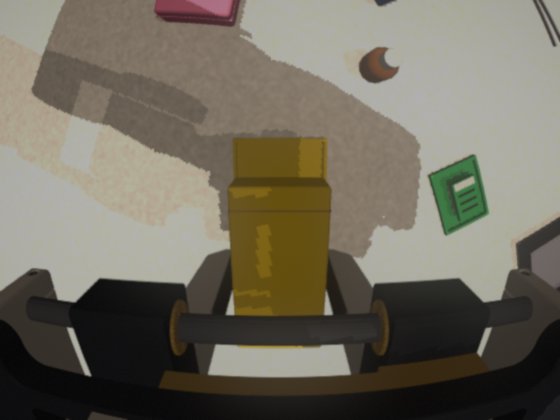

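The carton is held level over its tray and in line with it. I'll lower it.

Call:
{"op": "step_arm", "data": {
  "series": [
    {"x": 0.01,"y": 0,"z": -0.6,"ax": 0,"ay": 0,"az": 0},
    {"x": 0,"y": 0,"z": -0.9,"ax": 0,"ay": 0,"az": 0},
    {"x": 0,"y": 0,"z": -0.9,"ax": 0,"ay": 0,"az": 0},
    {"x": 0,"y": 0,"z": -0.5,"ax": 0,"ay": 0,"az": 0},
    {"x": 0,"y": 0,"z": -0.3,"ax": 0,"ay": 0,"az": 0},
    {"x": 0,"y": 0,"z": -0.15,"ax": 0,"ay": 0,"az": 0},
    {"x": 0,"y": 0,"z": -0.1,"ax": 0,"ay": 0,"az": 0},
    {"x": 0,"y": 0,"z": 0,"ax": 0,"ay": 0,"az": 0},
    {"x": 0,"y": 0,"z": 0,"ax": 0,"ay": 0,"az": 0}
  ]
}}

```text
time: 20.9
ee_pos: [0.4566, -0.2818, -0.0037]
eef_rot: [2.443, 1.973, 0.001]
contact_force: [0.1, -1.2, -0.4]
finger_gap: 0.0492
grip_force: 25.0
```

```bash
python3 - <<'E'
from h import *
from cell import manip
c=manip.read_camera("wrist");s=st()
L=None
R=cv2.Rodrigues(np.array(s["eef_rot"],float))[0]
def tool(m,z):
    p=wplane(c,m,z); q=np.c_[p*1000,np.zeros(len(p))]-np.r_[np.array(s["ee_pos"][:2])*1000,0]
    return (q@R)[:,:2]
m=cmask(c["image"],"yellow",80,20)
W=wworld(c)*1000
for nm,zz,lo,hi in(("rim/floor",6,-5,9),("top",30,25,36)):
    k=m&(W[...,2]>lo)&(W[...,2]<hi)&(abs(W[...,0]-456)<90)&(abs(W[...,1]+282)<90)
    t=tool(k,zz/1000);print(nm,k.sum(),rect(t/1000),t.min(0).round(1),t.max(0).round(1))
cv2.imwrite("pics/w7.png",c["image"][100:360,130:430,::-1])
E
```

```text
t 20.95 tcp [ 456.5 -281.8   -3.6] rv [2.443e+00 1.972e+00 1.000e-03] yaw -12.18 gap 49.9 F [ 0.7 -0.  -1.2] grip 25.0
rim/floor 7065 [ -4.1   0.2 135.2  81.2  -0.2] [-71.8 -40.6] [63.4 40.6]
top 12594 [ -1.4   0.5 100.2  52.1  -0. ] [-51.5 -25.5] [48.7 26.5]
```

View pics/w7.png

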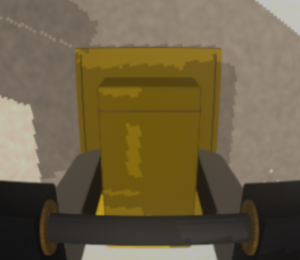

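The carton sits centred over the tray floor, with both front edges and sides symmetric. I'll seat and release.

Call:
{"op": "step_arm", "data": {
  "series": [
    {"x": 0,"y": 0,"z": -0.08,"ax": 0,"ay": 0,"az": 0},
    {"x": 0,"y": 0,"z": -0.05,"ax": 0,"ay": 0,"az": 0},
    {"x": 0,"y": 0,"z": -0.02,"ax": 0,"ay": 0,"az": 0},
    {"x": 0,"y": 0,"z": 0,"ax": 0,"ay": 0,"az": 0}
  ]
}}

```text
time: 21.28
ee_pos: [0.4563, -0.2818, -0.0079]
eef_rot: [2.444, 1.973, 0.0]
contact_force: [-3.3, 3.1, 12.8]
finger_gap: 0.0502
grip_force: 25.0
```

Call:
{"op": "step_arm", "data": {
  "series": [
    {"x": 0,"y": 0,"z": 0,"ax": 0,"ay": 0,"az": 0},
    {"x": 0,"y": 0,"z": 0,"ax": 0,"ay": 0,"az": 0},
    {"x": 0,"y": 0,"z": 0,"ax": 0,"ay": 0,"az": 0},
    {"x": 0,"y": 0,"z": 0.3,"ax": 0,"ay": 0,"az": 0},
    {"x": 0,"y": 0,"z": 0.6,"ax": 0,"ay": 0,"az": 0},
    {"x": 0,"y": 0,"z": 0.9,"ax": 0,"ay": 0,"az": 0},
    {"x": 0,"y": 0,"z": 0.9,"ax": 0,"ay": 0,"az": 0},
    {"x": 0,"y": 0,"z": 0.9,"ax": 0,"ay": 0,"az": 0},
    {"x": 0,"y": 0,"z": 0,"ax": 0,"ay": 0,"az": 0}
  ],
  "fingers": 0
}}

```text
time: 22.03
ee_pos: [0.4581, -0.283, 0.1043]
eef_rot: [2.439, 1.969, 0.003]
contact_force: [0.3, -0.7, 1.2]
finger_gap: 0.0926
grip_force: 0.0
```

Call:
{"op": "step_arm", "data": {
  "series": [
    {"x": 0.3,"y": 0.5,"z": 0,"ax": 0,"ay": 0,"az": 0.4},
    {"x": 0.44,"y": 0.7,"z": 0,"ax": 0,"ay": 0,"az": 0.5},
    {"x": 0.44,"y": 0.7,"z": 0,"ax": 0,"ay": 0,"az": 0.5},
    {"x": 0.44,"y": 0.7,"z": 0,"ax": 0,"ay": 0,"az": 0.5},
    {"x": 0.44,"y": 0.7,"z": 0,"ax": 0,"ay": 0,"az": 0.5},
    {"x": 0.44,"y": 0.7,"z": 0,"ax": 0,"ay": 0,"az": 0.5},
    {"x": 0.44,"y": 0.7,"z": 0,"ax": 0,"ay": 0,"az": 0.5},
    {"x": 0.44,"y": 0.7,"z": 0,"ax": 0,"ay": 0,"az": 0.5},
    {"x": 0.44,"y": 0.7,"z": 0,"ax": 0,"ay": 0,"az": 0.5},
    {"x": 0.44,"y": 0.7,"z": 0,"ax": 0,"ay": 0,"az": 0.5}
  ]
}}

```text
time: 22.87
ee_pos: [0.5842, -0.0764, 0.099]
eef_rot: [-1.86, -2.531, 0.0]
contact_force: [0.7, -1.1, 0.2]
finger_gap: 0.0934
grip_force: 0.0
```

Call:
{"op": "step_arm", "data": {
  "series": [
    {"x": 0.26,"y": 0.55,"z": 0,"ax": 0,"ay": 0,"az": 0.14},
    {"x": 0.15,"y": 0.3,"z": 0,"ax": 0,"ay": 0,"az": 0},
    {"x": 0,"y": 0,"z": 0,"ax": 0,"ay": 0,"az": 0},
    {"x": 0,"y": 0,"z": 0,"ax": 0,"ay": 0,"az": 0}
  ]
}}

```text
time: 23.2
ee_pos: [0.5958, -0.0523, 0.0989]
eef_rot: [-1.845, -2.542, 0.001]
contact_force: [0.3, -0.6, -0.5]
finger_gap: 0.0931
grip_force: 0.0
```

```bash
python3 - <<'E'
from h import *
from cell import manip
c=manip.read_camera("wrist");s=st()
for q in manip.silhouettes("wrist","slide_box")[:3]: print(round(q["p"],2),q["rect"],rect(wplane(c,q["mask"],.034)))
c=manip.read_camera("top")
for t,z in (("carton",.030),("slide_box",.034),("yellow_tray",.006),("amber_bottle",.05),("grey_weight",.045)):
    for q in manip.silhouettes("top",t)[:2]: print(t,round(q["p"],2),q["rect"],rect(plane(c,q["mask"],z)))
W=world(c);k=(W[...,2]>.022)&(W[...,2]<.045)&(abs(W[...,0]-.456)<.1)&(abs(W[...,1]+.282)<.1);print("carton depth",rect(plane(c,k,.03)))
E
```

```text
t 23.25 tcp [595.6 -52.8  98.9] rv [-1.846e+00 -2.541e+00  1.000e-03] yaw 18.01 gap 93.1 F [-0.9 -0.3  0.2] grip 0.0
0.71 [63.3, 88.4, 121.6, 142.0] [448.5 -47.5 117.7  72.4  67.4]
0.64 [238.2, 147.7, 82.9, 134.8] [596.8 -51.4 113.6  66.8 -73.3]
carton 0.69 [386.5, 173.1, 17.5, 11.0] [ 633.6 -301.5   39.7   26.6  -78.4]
carton 0.67 [368.2, 238.6, 42.6, 26.3] [ 457.7 -279.5  101.4   50.8   77.8]
yellow_tray 0.8 [361.4, 230.8, 50.4, 41.1] [ 457.  -281.5  129.6   82.8   77.7]
carton depth [ 457.3 -281.3   97.5   49.9   77.8]
```

Call:
{"op": "step_arm", "data": {
  "series": [
    {"x": 0.03,"y": 0.01,"z": -0.7,"ax": 0,"ay": 0,"az": -0.1},
    {"x": 0,"y": 0,"z": -0.9,"ax": 0,"ay": 0,"az": 0},
    {"x": 0,"y": 0,"z": -0.8,"ax": 0,"ay": 0,"az": 0},
    {"x": 0,"y": 0,"z": -0.6,"ax": 0,"ay": 0,"az": 0},
    {"x": 0,"y": 0,"z": -0.4,"ax": 0,"ay": 0,"az": 0},
    {"x": 0,"y": 0,"z": -0.15,"ax": 0,"ay": 0,"az": 0},
    {"x": 0,"y": 0,"z": 0,"ax": 0,"ay": 0,"az": 0},
    {"x": 0,"y": 0,"z": 0,"ax": 0,"ay": 0,"az": 0}
  ]
}}

```text
time: 24.27
ee_pos: [0.5976, -0.0519, -0.0067]
eef_rot: [1.858, 2.532, 0.001]
contact_force: [-0.4, 0.7, 0.5]
finger_gap: 0.0931
grip_force: 0.0
```

Call:
{"op": "step_arm", "data": {
  "series": [
    {"x": 0,"y": 0,"z": 0,"ax": 0,"ay": 0,"az": 0},
    {"x": 0,"y": 0,"z": 0,"ax": 0,"ay": 0,"az": 0},
    {"x": 0,"y": 0,"z": 0,"ax": 0,"ay": 0,"az": 0},
    {"x": 0,"y": 0,"z": 0,"ax": 0,"ay": 0,"az": 0},
    {"x": 0,"y": 0,"z": 0,"ax": 0,"ay": 0,"az": 0},
    {"x": 0,"y": 0,"z": 0,"ax": 0,"ay": 0,"az": 0},
    {"x": 0,"y": 0,"z": 0,"ax": 0,"ay": 0,"az": 0},
    {"x": 0,"y": 0,"z": 0,"ax": 0,"ay": 0,"az": 0}
  ],
  "fingers": 1,
  "grip_force": 35
}}

```text
time: 24.93
ee_pos: [0.5971, -0.0518, -0.0071]
eef_rot: [1.858, 2.533, 0.0]
contact_force: [-2.1, -0.1, 5.3]
finger_gap: 0.0655
grip_force: 35.0
```

Call:
{"op": "step_arm", "data": {
  "series": [
    {"x": 0,"y": 0,"z": 0.2,"ax": 0,"ay": 0,"az": 0},
    {"x": 0,"y": 0,"z": 0.5,"ax": 0,"ay": 0,"az": 0},
    {"x": 0,"y": 0,"z": 0.8,"ax": 0,"ay": 0,"az": 0},
    {"x": 0,"y": 0,"z": 0.9,"ax": 0,"ay": 0,"az": 0},
    {"x": -0.1,"y": 0.2,"z": 0.6,"ax": 0,"ay": 0,"az": -0.1},
    {"x": -0.25,"y": 0.5,"z": 0.33,"ax": 0,"ay": 0,"az": -0.2},
    {"x": -0.4,"y": 0.8,"z": 0,"ax": 0,"ay": 0,"az": -0.25},
    {"x": -0.44,"y": 0.88,"z": 0,"ax": 0,"ay": 0,"az": -0.25},
    {"x": -0.44,"y": 0.88,"z": 0,"ax": 0,"ay": 0,"az": -0.25},
    {"x": -0.44,"y": 0.88,"z": 0,"ax": 0,"ay": 0,"az": -0.25}
  ]
}}

```text
time: 25.77
ee_pos: [0.534, 0.0735, 0.0926]
eef_rot: [-2.029, -2.399, -0.0]
contact_force: [1.4, 0.6, -2.1]
finger_gap: 0.0659
grip_force: 35.0
```

Call:
{"op": "step_arm", "data": {
  "series": [
    {"x": -0.44,"y": 0.88,"z": 0,"ax": 0,"ay": 0,"az": -0.25},
    {"x": -0.44,"y": 0.88,"z": 0,"ax": 0,"ay": 0,"az": -0.25},
    {"x": -0.44,"y": 0.88,"z": 0,"ax": 0,"ay": 0,"az": -0.25},
    {"x": -0.44,"y": 0.88,"z": 0,"ax": 0,"ay": 0,"az": -0.25},
    {"x": -0.44,"y": 0.88,"z": 0,"ax": 0,"ay": 0,"az": -0.25},
    {"x": -0.44,"y": 0.88,"z": 0,"ax": 0,"ay": 0,"az": -0.25},
    {"x": -0.44,"y": 0.88,"z": 0,"ax": 0,"ay": 0,"az": -0.25},
    {"x": -0.4,"y": 0.8,"z": 0,"ax": 0,"ay": 0,"az": -0.25},
    {"x": -0.2,"y": 0.4,"z": 0,"ax": 0,"ay": 0,"az": -0.3},
    {"x": -0.08,"y": 0.15,"z": 0,"ax": 0,"ay": 0,"az": 0}
  ]
}}

```text
time: 26.6
ee_pos: [0.421, 0.2993, 0.0925]
eef_rot: [-2.299, -2.14, -0.0]
contact_force: [0.3, 0.1, -1.6]
finger_gap: 0.066
grip_force: 35.0
```

Call:
{"op": "step_arm", "data": {
  "series": [
    {"x": 0,"y": 0,"z": 0,"ax": 0,"ay": 0,"az": 0},
    {"x": 0,"y": 0,"z": 0,"ax": 0,"ay": 0,"az": 0}
  ]
}}

```text
time: 26.77
ee_pos: [0.4223, 0.2973, 0.0924]
eef_rot: [2.299, 2.141, -0.0]
contact_force: [1.3, -0.8, -2.0]
finger_gap: 0.0657
grip_force: 35.0
```

```bash
python3 - <<'E'
from h import *
from cell import manip
c=manip.read_camera("wrist");s=st()
z0=s["ee_pos"][2]+.0071
for t,z in (("blue_tray",.006),("slide_box",z0+.034)):
    for q in manip.silhouettes("wrist",t)[:2]: print(t,round(q["p"],2),q["rect"],rect(wplane(c,q["mask"],z)))
c=np.load("top0.npz")
# tray edges from the start picture
m=cmask(c["image"],"blue",80,30);v,u=np.indices(m.shape);m&=(abs(u-155)<45)&(abs(v-268)<40)
p=plane(c,m,.006)*1000
for it,a0 in((1,85.5),):
    for a in np.arange(84,89,.5):
        t=np.radians(a);R=np.array([[np.cos(t),-np.sin(t)],[np.sin(t),np.cos(t)]]);q=p@R
        print(a,np.ptp(q,axis=0).round(1),((np.percentile(q,99.5,axis=0)-np.percentile(q,.5,axis=0))).round(1))
E
```

```text
t 26.82 tcp [422.5 297.   92.4] rv [ 2.3   2.14 -0.  ] yaw -4.13 gap 65.5 F [ 0.1 -0.  -2. ] grip 35.0
blue_tray 0.57 [223.5, 128.6, 114.2, 37.2] [427.5 354.5  99.6  31.8  -4.1]
slide_box 0.92 [208.3, 165.0, 139.6, 200.0] [422.8 298.5 115.2  66.1  86.5]
84.0 [146.7  99.4] [143.2  97. ]
84.5 [146.   98.2] [143.2  96.6]
85.0 [145.2  97.8] [143.3  96.2]
85.5 [144.6  97.5] [143.2  96. ]
86.0 [145.1  97.8] [143.1  96.1]
86.5 [145.7  98.3] [143.1  96.5]
87.0 [146.3  99. ] [143.3  97.1]
87.5 [146.9  99.6] [143.4  98. ]
88.0 [147.5 100.3] [143.6  98.9]
88.5 [148.1 101. ] [143.8  99.8]
```

Call:
{"op": "step_arm", "data": {
  "series": [
    {"x": 0,"y": 0.02,"z": -0.6,"ax": 0,"ay": 0,"az": 0},
    {"x": 0,"y": 0,"z": -0.9,"ax": 0,"ay": 0,"az": 0},
    {"x": 0,"y": 0,"z": -0.8,"ax": 0,"ay": 0,"az": 0},
    {"x": 0,"y": 0,"z": -0.5,"ax": 0,"ay": 0,"az": 0},
    {"x": 0,"y": 0,"z": -0.2,"ax": 0,"ay": 0,"az": 0},
    {"x": 0,"y": 0,"z": -0.1,"ax": 0,"ay": 0,"az": 0},
    {"x": 0,"y": 0,"z": 0,"ax": 0,"ay": 0,"az": 0},
    {"x": 0,"y": 0,"z": 0,"ax": 0,"ay": 0,"az": 0}
  ]
}}

```text
time: 27.58
ee_pos: [0.4228, 0.2985, 0.0003]
eef_rot: [2.3, 2.139, 0.002]
contact_force: [-0.0, -0.3, -1.4]
finger_gap: 0.0652
grip_force: 35.0
```

```bash
python3 - <<'E'
from h import *
from cell import manip
c=manip.read_camera("wrist");s=st()
R=cv2.Rodrigues(np.array(s["eef_rot"],float))[0]
m=cmask(c["image"],"blue",80,20);W=wworld(c)*1000
for nm,zz,lo,hi in(("rim",6,-5,9),("top",s["ee_pos"][2]*1000+7.1+34,30,50)):
    k=m&(W[...,2]>lo)&(W[...,2]<hi)&(abs(W[...,0]-422)<90)&(abs(W[...,1]-298)<100)
    p=wplane(c,k,zz/1000)*1000;t=(np.c_[p-np.array(s["ee_pos"][:2])*1000,0*p[:,0]]@R)[:,:2]
    print(nm,k.sum(),rect(t/1000),t.min(0).round(1),t.max(0).round(1))
E
```

```text
t 27.63 tcp [4.228e+02 2.986e+02 4.000e-01] rv [2.300e+00 2.139e+00 2.000e-03] yaw -4.15 gap 65.9 F [-0.3 -0.3 -1.6] grip 35.0
rim 7936 [ 12.7   0.2 118.1  97.5   0.4] [-46.1 -48.6] [71.9 49.3]
top 20753 [  0.6   0.6 112.5  69.1   0. ] [-55.7 -34. ] [56.8 35.2]
```

Centred to within 1 mm. I'll seat the box (5.5 mm more) and release.

Call:
{"op": "step_arm", "data": {
  "series": [
    {"x": 0,"y": 0,"z": -0.1,"ax": 0,"ay": 0,"az": 0},
    {"x": 0,"y": 0,"z": -0.05,"ax": 0,"ay": 0,"az": 0},
    {"x": 0,"y": 0,"z": -0.04,"ax": 0,"ay": 0,"az": 0},
    {"x": 0,"y": 0,"z": 0,"ax": 0,"ay": 0,"az": 0}
  ]
}}

```text
time: 27.97
ee_pos: [0.4224, 0.2985, -0.0051]
eef_rot: [2.3, 2.14, 0.001]
contact_force: [-3.9, -2.8, 13.8]
finger_gap: 0.0659
grip_force: 35.0
```

Call:
{"op": "step_arm", "data": {
  "series": [
    {"x": 0,"y": 0,"z": 0,"ax": 0,"ay": 0,"az": 0},
    {"x": 0,"y": 0,"z": 0,"ax": 0,"ay": 0,"az": 0},
    {"x": 0,"y": 0,"z": 0,"ax": 0,"ay": 0,"az": 0},
    {"x": 0,"y": 0,"z": 0,"ax": 0,"ay": 0,"az": 0},
    {"x": 0,"y": 0,"z": 0.3,"ax": 0,"ay": 0,"az": 0},
    {"x": 0,"y": 0,"z": 0.6,"ax": 0,"ay": 0,"az": 0},
    {"x": 0,"y": 0,"z": 0.9,"ax": 0,"ay": 0,"az": 0},
    {"x": 0,"y": 0,"z": 0.9,"ax": 0,"ay": 0,"az": 0},
    {"x": 0,"y": 0,"z": 0.9,"ax": 0,"ay": 0,"az": 0},
    {"x": 0,"y": 0,"z": 0.9,"ax": 0,"ay": 0,"az": 0}
  ],
  "fingers": 0
}}

```text
time: 28.8
ee_pos: [0.4219, 0.2982, 0.1307]
eef_rot: [2.3, 2.14, 0.0]
contact_force: [-0.1, 0.7, -0.3]
finger_gap: 0.0931
grip_force: 0.0
```

Call:
{"op": "step_arm", "data": {
  "series": [
    {"x": -0.4,"y": 0.5,"z": 0,"ax": 0,"ay": 0,"az": 0},
    {"x": -0.7,"y": 0.8,"z": 0,"ax": 0,"ay": 0,"az": 0},
    {"x": -0.7,"y": 0.8,"z": 0,"ax": 0,"ay": 0,"az": 0},
    {"x": -0.7,"y": 0.8,"z": 0,"ax": 0,"ay": 0,"az": 0},
    {"x": -0.7,"y": 0.8,"z": 0,"ax": 0,"ay": 0,"az": 0},
    {"x": -0.7,"y": 0.8,"z": 0,"ax": 0,"ay": 0,"az": 0},
    {"x": -0.7,"y": 0.8,"z": 0,"ax": 0,"ay": 0,"az": 0},
    {"x": -0.7,"y": 0.8,"z": 0,"ax": 0,"ay": 0,"az": 0},
    {"x": -0.4,"y": 0.5,"z": 0,"ax": 0,"ay": 0,"az": 0},
    {"x": 0,"y": 0,"z": 0,"ax": 0,"ay": 0,"az": 0}
  ]
}}

```text
time: 29.63
ee_pos: [0.2489, 0.4985, 0.1293]
eef_rot: [-2.297, -2.143, -0.001]
contact_force: [-0.7, 0.2, 0.1]
finger_gap: 0.0931
grip_force: 0.0
```

```bash
python3 - <<'E'
from h import *
from cell import manip
st();c=manip.read_camera("top");cv2.imwrite("pics/t9.png",c["image"][:,:,::-1])
for t,z in (("red_tray",.006),("red_cassette",.018),("green_tray",.006),("green_cassette",.018),("yellow_tray",.006),("carton",.030),("blue_tray",.006),("slide_box",.036),("amber_bottle",.05),("grey_weight",.045)):
    for q in manip.silhouettes("top",t)[:3]: print(t,round(q["p"],2),q["rect"],rect(plane(c,q["mask"],z)))
W=world(c)
for n,(x,y,r,lo,hi) in dict(box=(.422,.298,.1,.028,.05),carton=(.456,-.282,.1,.022,.045),red=(.6,.288,.05,.012,.03),green=(.635,-.306,.05,.012,.03)).items():
    k=(W[...,2]>lo)&(W[...,2]<hi)&(abs(W[...,0]-x)<r)&(abs(W[...,1]-y)<r);print(n,k.sum(),rect(plane(c,k,{"box":.036,"carton":.03}.get(n,.018))),np.median(W[k][:,2])*1e3)
E
```

```text
t 29.63 tcp [248.9 498.5 129.3] rv [-2.297e+00 -2.143e+00 -1.000e-03] yaw -3.97 gap 93.1 F [-0.7  0.2  0.1] grip 0.0
red_tray 0.92 [140.5, 179.6, 36.5, 30.8] [601.  288.4  72.3  61.3 -71.8]
red_cassette 0.51 [145.8, 188.4, 16.3, 16.1] [601.7 289.   43.1  31.  -72.3]
green_tray 0.89 [376.2, 168.1, 31.1, 26.4] [ 635.5 -304.9   66.    54.6  -79.6]
green_tray 0.45 [368.9, 237.3, 40.2, 28.6] [ 457.6 -285.8  103.6   53.3   77. ]
green_cassette 0.65 [278.2, 147.5, 17.4, 16.8] [701.8 -36.4  41.9  28.7  55.1]
green_cassette 0.47 [385.8, 172.0, 19.1, 10.3] [ 636.6 -305.2   41.9   29.3  -81.4]
yellow_tray 0.81 [360.1, 231.4, 52.4, 36.5] [ 457.2 -281.8  128.8   82.4   77.8]
carton 0.86 [367.9, 237.0, 40.2, 28.8] [ 457.1 -278.8  102.2   51.3   77.8]
blue_tray 0.75 [127.1, 244.6, 58.7, 44.8] [422.9 297.6 144.6  98.4  85.7]
slide_box 0.72 [126.6, 253.3, 51.4, 29.4] [423.7 293.6 117.9  66.8  87.2]
slide_box 0.72 [266.4, 237.0, 52.0, 42.9] [443.9 -49.6 113.7  69.1  67.7]
box 1276 [423.4 295.8 112.8  68.4  85.5] 35.72515989179803
carton 815 [ 457.3 -281.3   97.3   49.9   77.8] 30.45520182665595
red 185 [601.3 288.4  40.3  28.4 -74.1] 17.736846985692
green 185 [ 635.8 -305.    40.8   28.2  -77.9] 18.356533442127176
```

View pics/t9.png

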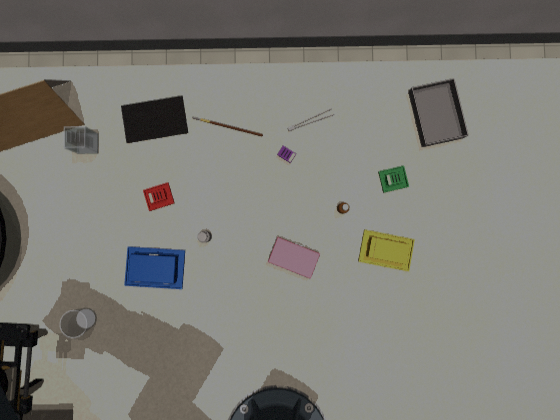

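All four items lie flat and centred in their own trays: red (159,197), green (394,179), yellow (389,250) and blue (153,268). The bottle (343,208) and weight (204,237) stand where they were, so I'm handing in.

```bash
python3 -c "
from cell import manip
print(manip.hand_in())"
```

```text
the job is handed in; nothing more can be done
None
```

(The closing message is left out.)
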